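# Start couverture melting: hold back the seed, refit the hob knob, set low heat

## Robot

A 6-joint arm with a two-finger parallel gripper is mounted at the origin on a cart in front of the work surface, level with it; the furniture and walls round the work are solid. World frame = base frame: x ahead of the robot, y to its left, z up, the work surface at z = 0. Lengths are in mm, angles in rad, forces in N, time in s.
With the tool pointing down it reaches from about 275 to 750 mm from the base axis. Payload 10.2 kg.
Tool frame: the origin (TCP) lies at the centre of the arm's flange, where the gripper is bolted on; the fingertips stand 173 mm ahead of it and the grasp point (between the pads) lies 155 mm ahead of it; z points along the fingers, y is the line along which they close (so a half turn about z gives the same grasp; the last joint's range is limited). The gripper opens to 85 mm and grips with 20 to 120 N. Pads are 22 mm wide; open, the fingers measure 114 mm over their backs; the gripper's body (76 mm by 85 mm) begins 54 mm behind the grasp point. The pads swing forward as they close: fully open they stand 13 mm farther back than shut.
Start: joints at [-1.334, 0.313, 1.498, -0, 1.331, -0.223], TCP at [232.968, -470.487, 404.694] pointing down, gripper open.
Joint ranges: [-2.94, 2.94], [-0.97, 2.17], [0.19, 2.56], [-1.23, 4.37], [0.02, 3.11], [-2.88, 2.88]. Speed limits (rad/s): [2.39, 2.39, 3.01, 3.14, 3.14, 3.14].

## Interface

Orientations are given as a unit quaternion [w, x, y, z].
In Python, from rig import ctrl gives the robot as it stands.
- The arm moves only by the shell command python3 steer.py 'ROWS' [OPENING] [FORCE]. ROWS is a JSON list of rows, 1 to 8 of them, each of 6 numbers: dx, dy, dz in mm, then a rotation vector rx, ry, rz in rad; each row is the pose to reach, as a shift and turn from the pose commanded when the command began, along the tool's axes at that moment; what a row does not reach only later rows make up. A row lasts 1/10 s, in which the tool goes at most 50 mm and 0.15 rad, less where a joint would pass 70% of its speed; a pose out of reach is approached as far as the arm can. OPENING is the opening from 0.0 (shut) to 1.0 (fully open), set as the command begins (- or left out keeps the last). The fingers move at their own pace and stop on an object; FORCE is the grip in N (left out, the last holds). Time passes only in rows, so rows that do not move let the fingers close. It prints the time, the measured TCP pose, the force, the opening and the grip force at its end.
- ctrl.sense(): the state, without advancing time (a new reading comes with each control period).
- ctrl.capture(name): name is "scene" or "top" or "wrist"; returns the picture (384x512x3 uint8, red, green, blue); there is no depth.
- ctrl.calibration(name): a dict with "fx", "fy", "cx", "cy" (pixels), "position" and "attitude" of the camera in the world. Camera axes: x right, y down, z forward; pixel columns grow to the right and rows downward; lengths in mm; the calibration is good to about 2 mm. A picture is of the moment at which its call begins: read the wrist's pose just before it. calibration takes no time and is no camera call; for the wrist camera it gives the pose at the moment of the call.
- ctrl.finish_job(): hands the job in; it is judged then, once.
The state is a dict: "time_s": time; "joints": joint angles; "dq": joint speeds; "tau": joint torques, N m; "eef_pos": TCP position; "ee_rot": TCP orientation; "force": force on the tool from outside, world axes, zero at the start; "wrist_torque": the same for the moment, N m; "grip_width": opening from 0.0 (shut) to 1.0 (fully open); "grip_force": force on a finger pad.
Only numpy, scipy, OpenCV 4.12 (cv2) and the standard library are available. Lean on these libraries where they do the work, as an engineer would, in place of code of your own. Each camera call takes 0.05 s, during which the arm holds its last target. There are 200 camera calls.

## Task

Start a batch of chocolate for tempering: add bars from the tray to whatever already lies on the scale until the needle stands between the two markers on its dial (200 to 300 g); that is the seed, and all the other bars go from the tray into the melting pan. The hob's control knob was pulled off for cleaning: push it back onto its D-shaped shaft, turning it slowly until it drops fully home. Only when the chocolate is shared out, turn the knob clockwise to the low mark and let go.

Things in the scene. Friction and masses are not known exactly. Their poses are not given: they have to be found in the camera images.
- hob: Single electric hob, steel, fixed, 235 x 355 mm, top surface 52 mm over its origin (centre of the underside, on the worktop). Its x axis points roughly away from the robot, y to the left. Round dark plate on its right half, control shaft on its left. Printed round the shaft: a dot on its +x side (off) and bars on its -y side (shortest: low), -x (medium) and +y (longest: high).
- hob_shaft (a point): Axis of the control shaft at the hob's top surface; hob's axes. Steel shaft 20 mm tall: D section, radius 10 mm, one flat 5 mm from the axis, top chamfered 2 mm. It turns clockwise only from off (flat facing the hob's +x), up to 4.7 rad, with 0.25 N m friction: it does not turn with a knob rubbing on its top. At the start the flat faces 0 to 0.8 rad clockwise of the hob's +x.
- low_mark (a point): The low setting: point 24 mm from the shaft axis towards the hob's -y, on the hob's top surface. The knob's pointer must stand over it: the shaft is then 1.57 rad clockwise of off.
- hob_plate (a point): Centre of the hob's round plate, on its upper face (62 mm over the worktop), 69 mm right (-y) of the hob's origin.
- knob: Black control knob, 60 g, standing bore down on the worktop left of the hob. Skirt 52 mm across, 24 mm high; on it a wing grip 14 mm thick, 44 mm long along the knob's x, 23 to 46 mm over the underside. Origin: centre of the underside. The wing's +x end with the white line is the pointer. Bore 22 mm deep, radius 11 mm; from 6 mm up it has a flat on the +x side, 6.2 mm from the axis.
- knob_pointer (a point): The knob's pointer: 24 mm from its axis along its +x, level with its underside. The knob goes over the shaft tip but stops 14 mm too high until its flat faces the way the shaft's flat does (within about 0.15 rad); then a push of about 10 N sends it down until its underside is on the hob. Once home it turns the shaft, with up to 0.2 rad of play either way.
- pan: Low steel melting pan, open, loose, standing on the hob's plate. Outside diameter 200 mm at the rim and 176 mm at the foot, 64 mm high, wall 3 mm, bottom 4 mm. Origin: centre of the underside. Two loop handles at its +x and -x sides reach 126 mm from the centre. 1.3 kg. It stays on the plate.
- scale: Spring scale, fixed. Origin: under the middle of the platform, on the worktop. Square platform 170 x 170 mm, rim 4 mm high, paper on it; its top is 168 mm over the worktop when empty and sinks 4.9 mm per 100 g. The dial, 100 mm across, is on the sloping front (the scale's -x side, towards the robot).
- scale_needle (a joint): The scale's needle, in rad clockwise from zero at the top of the dial: 1 rad per 100 g lying on the platform (longest ticks every 100 g). The two dark markers on the dial's rim are at 200 g (2.0 rad) and 300 g (3.0 rad). It settles within about 1 s.
- tray: Baking tray, fixed, 215 x 140 mm, rim 11 mm high, paper on it; the floor is 4 mm over the worktop. Origin: centre of the underside. Two piles lie on it, three or four bars high, lengthwise along the tray's x: whole bars at x -38 mm, half bars at x +62 mm.
- whole_1: Whole bar of dark chocolate, 110 x 45 x 18 mm, nominally 116 g (up to 15 % off). Origin: centre of the underside, x lengthwise. Starts in the tray's pile of whole bars, number 1 from the bottom.
- whole_2: Whole bar of dark chocolate, 110 x 45 x 18 mm, nominally 116 g (up to 15 % off). Origin: centre of the underside, x lengthwise. Starts in the tray's pile of whole bars, number 2 from the bottom.
- whole_3: Whole bar of dark chocolate, 110 x 45 x 18 mm, nominally 116 g (up to 15 % off). Origin: centre of the underside, x lengthwise. Starts in the tray's pile of whole bars, number 3 from the bottom.
- whole_4: Whole bar of dark chocolate, 110 x 45 x 18 mm, nominally 116 g (up to 15 % off). Origin: centre of the underside, x lengthwise. Starts in the tray's pile of whole bars, number 4 from the bottom; may be absent.
- whole_5: Whole bar of dark chocolate, 110 x 45 x 18 mm, nominally 116 g (up to 15 % off). Origin: centre of the underside, x lengthwise. Starts lying on the scale's platform, at y + 40 mm of the scale; may be absent.
- half_1: Half bar of dark chocolate, 55 x 45 x 18 mm, nominally 58 g (up to 15 % off). Origin: centre of the underside, x lengthwise. Starts in the tray's pile of half bars, number 1 from the bottom.
- half_2: Half bar of dark chocolate, 55 x 45 x 18 mm, nominally 58 g (up to 15 % off). Origin: centre of the underside, x lengthwise. Starts in the tray's pile of half bars, number 2 from the bottom.
- half_3: Half bar of dark chocolate, 55 x 45 x 18 mm, nominally 58 g (up to 15 % off). Origin: centre of the underside, x lengthwise. Starts in the tray's pile of half bars, number 3 from the bottom.
- half_4: Half bar of dark chocolate, 55 x 45 x 18 mm, nominally 58 g (up to 15 % off). Origin: centre of the underside, x lengthwise. Starts in the tray's pile of half bars, number 4 from the bottom; may be absent.
- half_5: Half bar of dark chocolate, 55 x 45 x 18 mm, nominally 58 g (up to 15 % off). Origin: centre of the underside, x lengthwise. Starts lying on the scale's platform, at y - 40 mm of the scale; may be absent.
- milk_carton: Milk carton 76 x 78 x 214 mm standing behind the hob; leave alone.
- blue_tumbler: Blue tumbler, 81 mm across and 114 mm high, standing behind the work; leave alone.
- mixing_bowl: White bowl, 120 mm across and 57 mm high, behind the tray; leave alone.

How it is judged (in metres and radians):
On the way, in this order (a step that is already met when the one before it is completed fails the run):
1. 200 to 300 g (needle 1.9 to 3.1 rad) on the scale and every other bar in the pan, the robot clear of the scale, before the heat is set to low (value of joint scale_needle between 1.9 and 3.1 rad and ((horizontal distance between whole_1 and pan below 0.092 m and z of whole_1 in the frame of pan between -0.005 and 0.07 m) or (horizontal distance between whole_1 and scale below 0.085 m and height (world z) of whole_1 above 0.12 m)) and ((horizontal distance between whole_2 and pan below 0.092 m and z of whole_2 in the frame of pan between -0.005 and 0.07 m) or (horizontal distance between whole_2 and scale below 0.085 m and height (world z) of whole_2 above 0.12 m)) and ((horizontal distance between whole_3 and pan below 0.092 m and z of whole_3 in the frame of pan between -0.005 and 0.07 m) or (horizontal distance between whole_3 and scale below 0.085 m and height (world z) of whole_3 above 0.12 m)) and ((horizontal distance between whole_4 and pan below 0.092 m and z of whole_4 in the frame of pan between -0.005 and 0.07 m) or (horizontal distance between whole_4 and scale below 0.085 m and height (world z) of whole_4 above 0.12 m)) and ((horizontal distance between whole_5 and pan below 0.092 m and z of whole_5 in the frame of pan between -0.005 and 0.07 m) or (horizontal distance between whole_5 and scale below 0.085 m and height (world z) of whole_5 above 0.12 m)) and ((horizontal distance between half_1 and pan below 0.092 m and z of half_1 in the frame of pan between -0.005 and 0.07 m) or (horizontal distance between half_1 and scale below 0.085 m and height (world z) of half_1 above 0.12 m)) and ((horizontal distance between half_2 and pan below 0.092 m and z of half_2 in the frame of pan between -0.005 and 0.07 m) or (horizontal distance between half_2 and scale below 0.085 m and height (world z) of half_2 above 0.12 m)) and ((horizontal distance between half_3 and pan below 0.092 m and z of half_3 in the frame of pan between -0.005 and 0.07 m) or (horizontal distance between half_3 and scale below 0.085 m and height (world z) of half_3 above 0.12 m)) and ((horizontal distance between half_4 and pan below 0.092 m and z of half_4 in the frame of pan between -0.005 and 0.07 m) or (horizontal distance between half_4 and scale below 0.085 m and height (world z) of half_4 above 0.12 m)) and ((horizontal distance between half_5 and pan below 0.092 m and z of half_5 in the frame of pan between -0.005 and 0.07 m) or (horizontal distance between half_5 and scale below 0.085 m and height (world z) of half_5 above 0.12 m)) and linear speed of each of whole_1, whole_2, whole_3, whole_4, whole_5, half_1, half_2, half_3, half_4, half_5 below 0.03 m/s and contact force between each of the arm, the fingers and scale below 0.3 N and not (horizontal distance between knob and hob_shaft below 0.004 m and z of knob in the frame of hob below 0.0555 m and angle between knob's own z axis and vertical below 0.1 rad and horizontal distance between knob_pointer and low_mark below 0.007 m)), for 0.3 s.
2. the knob is home on the shaft and its pointer stands at the low mark (horizontal distance between knob and hob_shaft below 0.004 m and z of knob in the frame of hob below 0.0555 m and angle between knob's own z axis and vertical below 0.1 rad and horizontal distance between knob_pointer and low_mark below 0.007 m), for 0.2 s.
At the end, for the whole second after the job is handed in: Needle at 200 to 300 g (1.9 to 3.1 rad), every bar in the pan or on the scale, knob home (4 mm centred, underside within 3.5 mm of the hob, upright within 0.1 rad), pointer within 7 mm of the low mark, pan within 25 mm of the plate's centre, all at rest, released (all of step 2 and value of joint scale_needle between 1.9 and 3.1 rad and ((horizontal distance between whole_1 and pan below 0.092 m and z of whole_1 in the frame of pan between -0.005 and 0.07 m) or (horizontal distance between whole_1 and scale below 0.085 m and height (world z) of whole_1 above 0.12 m)) and ((horizontal distance between whole_2 and pan below 0.092 m and z of whole_2 in the frame of pan between -0.005 and 0.07 m) or (horizontal distance between whole_2 and scale below 0.085 m and height (world z) of whole_2 above 0.12 m)) and ((horizontal distance between whole_3 and pan below 0.092 m and z of whole_3 in the frame of pan between -0.005 and 0.07 m) or (horizontal distance between whole_3 and scale below 0.085 m and height (world z) of whole_3 above 0.12 m)) and ((horizontal distance between whole_4 and pan below 0.092 m and z of whole_4 in the frame of pan between -0.005 and 0.07 m) or (horizontal distance between whole_4 and scale below 0.085 m and height (world z) of whole_4 above 0.12 m)) and ((horizontal distance between whole_5 and pan below 0.092 m and z of whole_5 in the frame of pan between -0.005 and 0.07 m) or (horizontal distance between whole_5 and scale below 0.085 m and height (world z) of whole_5 above 0.12 m)) and ((horizontal distance between half_1 and pan below 0.092 m and z of half_1 in the frame of pan between -0.005 and 0.07 m) or (horizontal distance between half_1 and scale below 0.085 m and height (world z) of half_1 above 0.12 m)) and ((horizontal distance between half_2 and pan below 0.092 m and z of half_2 in the frame of pan between -0.005 and 0.07 m) or (horizontal distance between half_2 and scale below 0.085 m and height (world z) of half_2 above 0.12 m)) and ((horizontal distance between half_3 and pan below 0.092 m and z of half_3 in the frame of pan between -0.005 and 0.07 m) or (horizontal distance between half_3 and scale below 0.085 m and height (world z) of half_3 above 0.12 m)) and ((horizontal distance between half_4 and pan below 0.092 m and z of half_4 in the frame of pan between -0.005 and 0.07 m) or (horizontal distance between half_4 and scale below 0.085 m and height (world z) of half_4 above 0.12 m)) and ((horizontal distance between half_5 and pan below 0.092 m and z of half_5 in the frame of pan between -0.005 and 0.07 m) or (horizontal distance between half_5 and scale below 0.085 m and height (world z) of half_5 above 0.12 m)) and linear speed of each of whole_1, whole_2, whole_3, whole_4, whole_5, half_1, half_2, half_3, half_4, half_5 below 0.03 m/s and horizontal distance between pan and hob_plate below 0.025 m and angle between pan's own z axis and vertical below 0.08 rad and contact force between the fingers and anything else below 0.3 N); the robot touches nothing.
It fails at once if a bystander (carton, tumbler, bowl) is knocked over or shoved more than 4 cm (distance of any of milk_carton, blue_tumbler, mixing_bowl from where it was at the start of the episode above 0.04 m or angle between any of milk_carton, blue_tumbler, mixing_bowl's own z axis and vertical above 0.5 rad).
Of whole_4, half_4, whole_5, half_5 only 1 to 4 are there at a start; the rules pass over those that are not, and their reading is None.
At some moment in a run one of knob may be knocked a few centimetres aside while the robot is not near it.
Once in a run the grip may slacken for a moment while it holds something.
It also fails if it takes over 210 s, if anything falls off the work surface, if the arm or the gripper's body presses on something with over 40 N, if the wrist force passes 120 N, or if a joint passes its speed limit or range.

## Working session

There is one attempt and no reset: what is moved stays moved. The work goes in short steps, Python scripts to look and compute and a shell command to move; the robot and the scene stay as the last step left them, time stands still between calls to the robot, and variables do not carry over. Pictures are saved under pics/ and viewed, at most 14 in all, crops included, and the job is handed in when it is done.

```bash
ls; mkdir -p pics; python3 - <<'E'
from rig import ctrl
import cv2
for n in("scene","top"):
    cv2.imwrite(f"pics/{n}0.png",ctrl.capture(n)[:,:,::-1]); print(n,ctrl.calibration(n))
print(ctrl.calibration("wrist"));print(ctrl.sense())
E
```

```text
pics
rig.py
steer.py
scene {'fx': 458.67765024822097, 'fy': 458.67765024822097, 'cx': 250.50380557916873, 'cy': 189.10334472682337, 'position': array([-477.34535481, -690.27548366,  937.06512105]), 'attitude': array([-0.41436495,  0.77355112, -0.41663819,  0.2373457 ])}
top {'fx': 487.2507417630122, 'fy': 487.2507417630122, 'cx': 251.851344667108, 'cy': 193.07355494462124, 'position': array([ 368.95473833,  -29.357037  , 1743.55928075]), 'attitude': array([ 0.04877504, -0.69465541,  0.71620509, -0.04609906])}
{'fx': 328.7783955236014, 'fy': 328.7783955236014, 'cx': 256.7777953309352, 'cy': 191.06921579459862, 'position': array([ 291.95329733, -441.95393649,  373.42185332]), 'attitude': array([ 0.11338396,  0.84239885, -0.52192994, -0.07139604])}
{'time_s': 0.1, 'joints': array([-1.33441079e+00,  3.13397237e-01,  1.49833951e+00,  6.00106387e-07,
        1.33099939e+00, -2.23421286e-01]), 'dq': array([-0.00097237, -0.00219929, -0.00316408, -0.00082852,  0.00053629,
        0.00098587]), 'tau': array([ 2.29909361e-03, -4.12902582e+01, -2.60140389e+01, -2.89976197e-04,
        3.00653410e-03,  1.09917562e-05]), 'eef_pos': array([ 232.95426544, -470.45494542,  404.19868959]), 'ee_rot': array([-5.71730425e-04,  9.73688268e-01,  2.27883370e-01, -3.41464705e-06]), 'force': array([-0.47802396, -0.35810239, -1.04150154]), 'wrist_torque': array([ 0.04719136,  0.03432023, -0.00072742]), 'grip_force': 0.0, 'grip_width': 0.9962388013174026}
```
View pics/scene0.png

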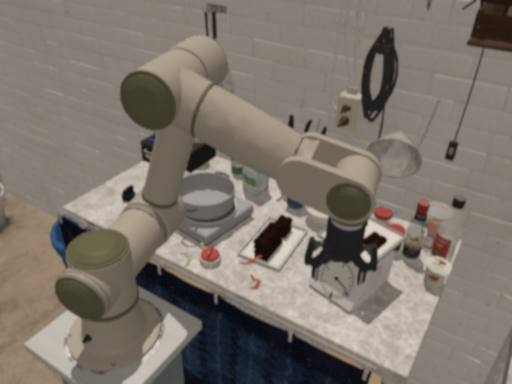

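View pics/top0.png

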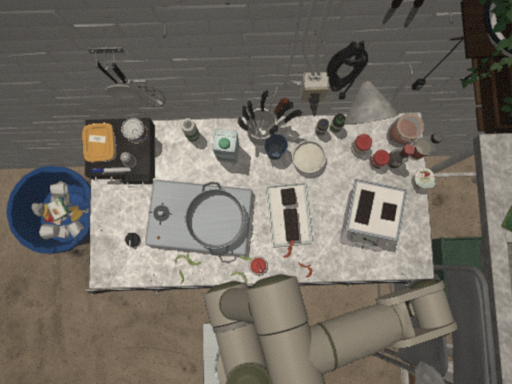

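```bash
cat > h.py <<'E'
import numpy as np,cv2
from rig import ctrl
from scipy.spatial.transform import Rotation as R
def rot(q): return R.from_quat([q[1],q[2],q[3],q[0]]).as_matrix()
def cast(c,uv,z):
    u,v=uv; d=rot(c["attitude"])@np.array([(u-c["cx"])/c["fx"],(v-c["cy"])/c["fy"],1]); p=c["position"]
    return p+d*(z-p[2])/d[2]
def proj(c,P):
    q=rot(c["attitude"]).T@(np.array(P)-c["position"]); return c["fx"]*q[0]/q[2]+c["cx"],c["fy"]*q[1]/q[2]+c["cy"]
def snap(n,name):
    c=ctrl.calibration(n); im=ctrl.capture(n)[:,:,::-1].copy(); cv2.imwrite(f"pics/{name}.png",im); return c,im
def crop(im,x0,y0,x1,y1,k): return cv2.resize(im[y0:y1,x0:x1],None,fx=k,fy=k,interpolation=cv2.INTER_CUBIC)
def delta(P,yaw=None):
    "shift in tool axes to reach flange position P; optional world yaw of tool y axis (mod pi)"
    s=ctrl.sense(); M=rot(s["ee_rot"]); out=np.round(M.T@(np.array(P)-s["eef_pos"]),1)
    cur=np.arctan2(M[1,1],M[0,1]); dz=None
    if yaw is not None: dz=-((yaw-cur+np.pi/2)%np.pi-np.pi/2)
    print("shift",out,"rz",dz,"cur yaw",round(cur,3),"j6",round(s["joints"][5],3),"pos",s["eef_pos"].round(1),"t",s["time_s"])
E
python3 - <<'E'
from h import *
t=cv2.imread("pics/top0.png");s=cv2.imread("pics/scene0.png")
cv=np.zeros((600,800,3),np.uint8)
def put(a,x,y): cv[y:y+a.shape[0],x:x+a.shape[1]]=a[:600-y,:800-x]
put(crop(t,115,172,260,262,4),0,0)
put(crop(t,264,178,319,250,4),580,0)
put(crop(t,340,172,410,252,3),580,300)
put(crop(s,300,250,365,310,4),0,365)
c,w=snap("wrist","w0")
put(cv2.resize(w,(307,230)),265,365)
cv2.imwrite("pics/c0.png",cv)
E
```

View pics/c0.png

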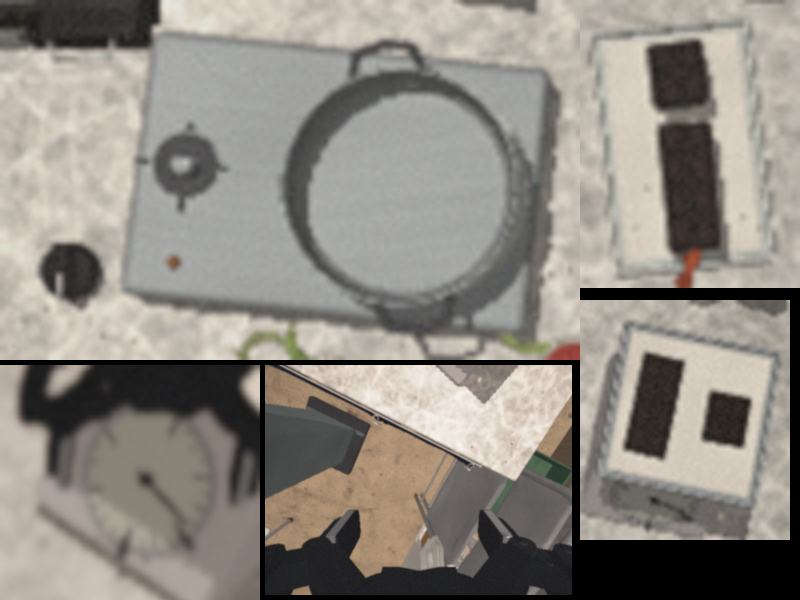

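```bash
python3 - <<'E'
from h import *
t=cv2.imread("pics/top0.png"); c=ctrl.calibration("top")
H=[cast(c,p,52)[:2] for p in [(153.75,180.25),(253,189.5),(247,254.5),(146.2,245.2)]]
print("hob",np.round(H,0).tolist(),"c",np.mean(H,0).round(1))
ex=(H[0]-H[3])+(H[1]-H[2]); yaw=np.arctan2(ex[1],ex[0]); print("hobyaw",yaw, np.linalg.norm(ex)/2)
print("shaft",cast(c,(161,212.7),60)[:2].round(1),"knob",cast(c,(132.5,239),35)[:2].round(1),"pan",cast(c,(217,219.5),126)[:2].round(1))
g=t.max(2)
for nm,(x0,y0,x1,y1),z in [("half",(278,184,300,207),76),("whole",(278,207,303,243),76),("w5",(350,186,370,228),178),("h5",(372,196,400,225),178)]:
    m=(g[y0:y1,x0:x1]<75).astype(np.uint8)
    cs=max(cv2.findContours(m,0,2)[0],key=cv2.contourArea)+np.array([x0,y0])
    r=cv2.minAreaRect(cs); b=cv2.boxPoints(r)
    for zz in (z,z-18):
        B=np.array([cast(c,p,zz)[:2] for p in b]); e=[B[1]-B[0],B[2]-B[1]]; l=max(e,key=np.linalg.norm)
        print(nm,zz,B.mean(0).round(1),[round(np.linalg.norm(v),1) for v in e],"yaw",np.arctan(l[1]/l[0]).round(3))
E
```

```text
hob [[654.0, 317.0], [610.0, -31.0], [385.0, -3.0], [427.0, 344.0]] c [518.9 156.9]
hobyaw -0.11974571432194142 227.68813804329372
shaft [537.5 290.9] knob [450.7 395.9] pan [502.4  92. ]
half 76 [ 578.5 -151.8] [np.float64(45.4), np.float64(53.7)] yaw 0.068
half 58 [ 580.7 -153.2] [np.float64(45.9), np.float64(54.3)] yaw 0.068
whole 76 [ 483. -158.] [np.float64(42.8), np.float64(106.9)] yaw 0.057
whole 58 [ 484.2 -159.4] [np.float64(43.2), np.float64(108.0)] yaw 0.057
w5 178 [ 525.  -388.1] [np.float64(105.6), np.float64(41.6)] yaw -0.268
w5 160 [ 526.8 -392.2] [np.float64(106.8), np.float64(42.0)] yaw -0.268
h5 178 [ 507.9 -464.3] [np.float64(51.1), np.float64(41.4)] yaw -0.261
h5 160 [ 509.5 -469.3] [np.float64(51.7), np.float64(41.9)] yaw -0.261
```

```bash
python3 -c "
from h import *
delta((483,-158,360),0.06+np.pi/2)
s=ctrl.sense();c=ctrl.calibration('wrist');M=rot(s['ee_rot']);print(M.round(2),M.T@(c['position']-s['eef_pos']),M.T@rot(c['attitude']))"
```

```text
shift [ 362.7 -169.    44.5] rz 0.399785978569974 cur yaw -1.111 j6 -0.223 pos [ 233.  -470.5  404.3] t 0.15
[[ 0.9   0.44 -0.  ]
 [ 0.44 -0.9   0.  ]
 [ 0.   -0.   -1.  ]] [65.50361438  0.6640106  30.78036783] [[ 1.37050946e-03 -9.64034452e-01 -2.65773771e-01]
 [ 9.99998760e-01  1.52738114e-03 -3.83560341e-04]
 [ 7.75703228e-04 -2.65772916e-01  9.64035350e-01]]
```

```bash
r='363,-169,44,0,0,0.4'; python3 steer.py '[[363,-169,44,0,0,0.4],[363,-169,44,0,0,0.4],[363,-169,44,0,0,0.4],[363,-169,44,0,0,0.4],[363,-169,44,0,0,0.4],[363,-169,44,0,0,0.4],[363,-169,44,0,0,0.4],[363,-169,44,0,0,0.4]]' 1.0 40; python3 - <<'E'
from h import *
delta((483,-158,360),0.06+np.pi/2)
c,w=snap("wrist","w1"); c2,s=snap("scene","s1")
print(c["position"])
cv=np.zeros((600,800,3),np.uint8); cv[:384,:512]=w
cv[:320,520:800]=crop(s,310,250,380,330,4)
cv2.imwrite("pics/c1.png",cv)
E
```

```text
time_s: 0.95
eef_pos: [478.7, -162.9, 361.4]
ee_rot: [-0.0, 1.0, 0.03, -0.0]
force: [0.6, -0.8, 0.7]
grip_width: 1.0
grip_force: 0.0
shift [ 4.6 -4.7  1.4] rz -0.00023905062212570272 cur yaw -1.511 j6 0.951 pos [ 478.7 -162.9  361.4] t 0.95
[ 544.55463733 -160.29448486  330.63096742]
```

View pics/c1.png

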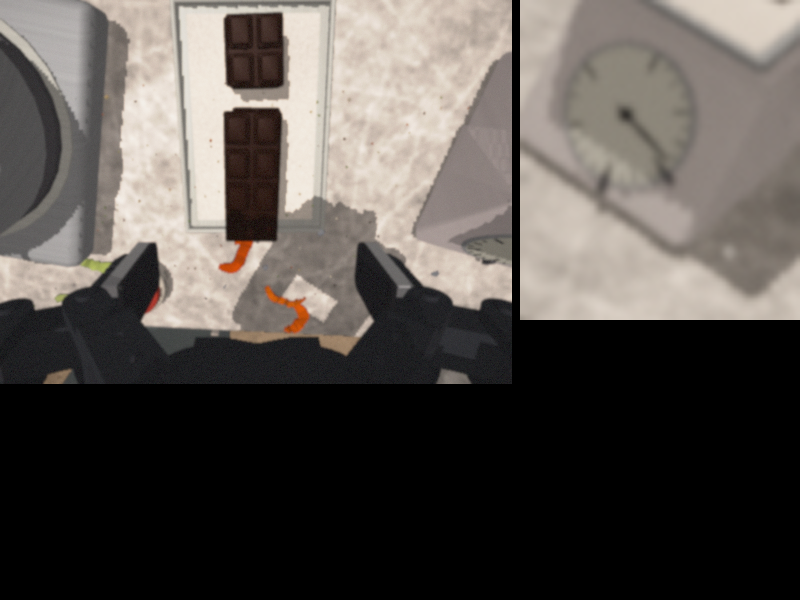

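```bash
python3 - <<'E'
from h import *
w=cv2.imread("pics/w1.png"); c=ctrl.calibration("wrist")
g=w.max(2)
for nm,(x0,y0,x1,y1) in [("half",(205,5,300,98)),("whole",(205,98,300,245))]:
    m=(g[y0:y1,x0:x1]<90).astype(np.uint8); m=cv2.morphologyEx(m,cv2.MORPH_CLOSE,np.ones((3,3)))
    cs=max(cv2.findContours(m,0,2)[0],key=cv2.contourArea)+np.array([x0,y0])
    print(cv2.boundingRect(cs)); b=cv2.boxPoints(cv2.minAreaRect(cs))
    for zz in (76,58):
        B=np.array([cast(c,p,zz)[:2] for p in b]); print(nm,zz,B.mean(0).round(1),[round(np.linalg.norm(v),1) for v in (B[1]-B[0],B[2]-B[1])],B.round(0).tolist())
E
```

```text
(225, 13, 59, 76)
half 76 [ 578.6 -152.8] [np.float64(40.2), np.float64(49.7)] [[601.0, -130.0], [605.0, -170.0], [556.0, -177.0], [552.0, -134.0]]
half 58 [ 581.  -152.5] [np.float64(43.0), np.float64(53.2)] [[605.0, -128.0], [610.0, -171.0], [557.0, -178.0], [552.0, -133.0]]
(225, 108, 57, 133)
whole 76 [ 486.3 -157.9] [np.float64(41.9), np.float64(107.0)] [[538.0, -134.0], [541.0, -175.0], [435.0, -185.0], [431.0, -138.0]]
whole 58 [ 482.1 -157.9] [np.float64(44.9), np.float64(114.6)] [[538.0, -132.0], [541.0, -177.0], [427.0, -187.0], [423.0, -137.0]]
```

```bash
python3 steer.py '[[50,-2,40,0,0,0],[100,-4,80,0,0,0],[102,-4,110,0,0,0],[102,-4,140,0,0,0],[102,-4,151,0,0,0],[102,-4,151,0,0,0]]' && python3 steer.py '[[0,0,0,0,0,0],[0,0,0,0,0,0],[0,0,0,0,0,0],[0,0,0,0,0,0],[0,0,0,0,0,0]]' 0.3 60
```

```text
time_s: 1.65
eef_pos: [578.8, -155.2, 209.8]
ee_rot: [-0.001, 1.0, 0.03, -0.001]
force: [0.1, -0.3, 0.1]
grip_width: 1.0
grip_force: 0.0
time_s: 2.15
eef_pos: [579.6, -155.0, 212.8]
ee_rot: [0.001, 1.0, 0.03, 0.001]
force: [-0.4, 0.4, 7.8]
grip_width: 0.513
grip_force: 61.3
```

```bash
python3 steer.py '[[0,0,-50,0,0,0],[0,0,-100,0,0,0],[0,0,-150,0,0,0],[0,0,-170,0,0,0.1],[-20,50,-175,0,0,0.2],[-30,100,-175,0,0,0.33],[-45,150,-175,0,0,0.33],[-55,190,-175,0,0,0.33]]' && python3 steer.py '[[-13,40,0,0,0,0],[-13,40,0,0,0,0],[-13,40,0,0,0,0]]'; python3 - <<'E'
from h import *
delta((525,-389,352),-0.265-np.pi/2)
c,w=snap("wrist","w2"); cv2.imwrite("pics/c2.png",w)
E
```

```text
time_s: 2.95
eef_pos: [534.8, -349.4, 386.8]
ee_rot: [0.0, 0.991, -0.135, 0.001]
force: [0.5, -0.3, -0.4]
grip_width: 0.509
grip_force: 61.5
time_s: 3.25
eef_pos: [512.1, -383.1, 386.2]
ee_rot: [0.0, 0.991, -0.135, 0.0]
force: [0.6, 0.1, -0.2]
grip_width: 0.513
grip_force: 61.4
shift [14.   2.2 34.2] rz -0.006716670637437527 cur yaw -1.843 j6 1.017 pos [ 512.1 -383.1  386.2] t 3.25
```

View pics/c2.png

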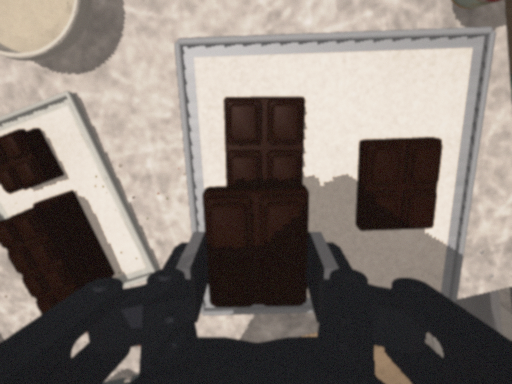

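```bash
python3 steer.py '[[14,2,15,0,0,0],[14,2,25,0,0,0],[14,2,31,0,0,0],[14,2,33,0,0,0],[14,2,33,0,0,0],[14,2,33,0,0,0]]' && python3 steer.py '[[0,0,0,0,0,0],[0,0,0,0,0,0],[0,0,0,0,0,0]]' 0.75 && python3 steer.py '[[0,0,-15,0,0,0],[0,0,-40,0,0,0],[0,0,-60,0,0,0],[0,0,-60,0,0,0]]' 1.0; python3 - <<'E'
from h import *
delta((484,-158,360),0.06+np.pi/2)
c,w=snap("wrist","w3"); c2,s=snap("scene","s3")
cv=np.zeros((400,800,3),np.uint8); cv[:384,:512]=w
cv[:320,520:800]=crop(s,310,250,380,330,4)
cv2.imwrite("pics/c3.png",cv)
E
```

```text
time_s: 3.9
eef_pos: [525.5, -388.3, 353.3]
ee_rot: [0.0, 0.991, -0.135, 0.0]
force: [1.0, -0.1, -0.8]
grip_width: 0.509
grip_force: 61.4
time_s: 4.2
eef_pos: [525.5, -388.5, 353.0]
ee_rot: [0.0, 0.991, -0.135, 0.0]
force: [0.1, -0.0, 0.8]
grip_width: 0.749
grip_force: 0.0
time_s: 4.6
eef_pos: [525.5, -388.4, 415.8]
ee_rot: [0.002, 0.991, -0.135, 0.002]
force: [0.9, 0.0, 0.8]
grip_width: 0.998
grip_force: 0.0
shift [-101.8 -211.1   54.7] rz -0.330199090697219 cur yaw -1.841 j6 1.026 pos [ 525.5 -388.4  415.8] t 4.6
```

View pics/c3.png

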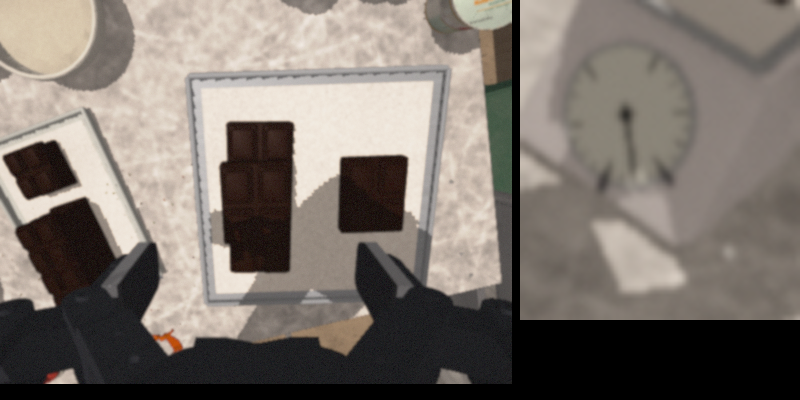

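```bash
python3 steer.py '[[-20,-45,0,0,0,0],[-40,-90,0,0,0,-0.1],[-60,-130,10,0,0,-0.2],[-80,-170,30,0,0,-0.33],[-101,-211,55,0,0,-0.33],[-101,-211,95,0,0,-0.33],[-101,-211,95,0,0,-0.33]]' ; python3 -c "
from h import *
delta((485,-158,231),0.06+np.pi/2)"
```

```text
time_s: 5.4
eef_pos: [483.3, -156.6, 313.1]
ee_rot: [-0.003, 1.0, 0.031, -0.004]
force: [0.5, -0.3, 0.6]
grip_width: 0.997
grip_force: 0.0
shift [ 2.2  2.  82.1] rz 0.0012834296300496817 cur yaw -1.51 j6 0.965 pos [ 483.3 -156.6  313.1] t 5.4
```

```bash
python3 steer.py '[[2,2,40,0,0,0],[2,2,65,0,0,0],[2,2,80,0,0,0],[2,2,80,0,0,0],[2,2,80,0,0,0]]' ; python3 steer.py '[[0,0,0,0,0,0],[0,0,0,0,0,0],[0,0,0,0,0,0],[0,0,0,0,0,0],[0,0,0,0,0,0],[0,0,0,0,0,0]]' 0.3 60
```

```text
time_s: 5.9
eef_pos: [487.1, -160.8, 238.7]
ee_rot: [0.0, 1.0, 0.03, 0.0]
force: [-0.1, -0.2, 0.1]
grip_width: 0.997
grip_force: 0.0
time_s: 6.5
eef_pos: [486.9, -160.2, 238.8]
ee_rot: [0.001, 1.0, 0.03, 0.001]
force: [-1.1, -0.1, 7.3]
grip_width: 0.505
grip_force: 61.7
```

```bash
python3 steer.py '[[0,0,0,0,0,0],[0,0,0,0,0,0],[0,0,0,0,0,0],[0,0,6,0,0,0],[0,0,6,0,0,0]]' 0.8; python3 steer.py '[[0,0,0,0,0,0],[0,0,0,0,0,0],[0,0,0,0,0,0],[0,0,0,0,0,0],[0,0,0,0,0,0]]' 0.3 60;  python3 -c "
from h import *
delta((505,57,400),-0.12+np.pi/2)"
```

```text
time_s: 7.0
eef_pos: [486.5, -159.9, 230.8]
ee_rot: [-0.0, 1.0, 0.03, -0.001]
force: [0.3, -0.2, -0.4]
grip_width: 0.798
grip_force: 0.0
time_s: 7.5
eef_pos: [486.7, -160.1, 231.9]
ee_rot: [0.0, 1.0, 0.03, 0.0]
force: [-0.3, 0.1, 3.3]
grip_width: 0.517
grip_force: 62.4
shift [  31.3 -215.6 -168.2] rz 0.17977761743664278 cur yaw -1.511 j6 0.964 pos [ 486.7 -160.1  231.9] t 7.5
```

```bash
python3 steer.py '[[0,0,-50,0,0,0],[0,0,-100,0,0,0],[0,0,-150,0,0,0.05],[10,-40,-168,0,0,0.1],[15,-85,-168,0,0,0.18],[20,-130,-168,0,0,0.18],[25,-175,-168,0,0,0.18],[31,-215,-168,0,0,0.18]]'; python3 steer.py '[[0,0,0,0,0,0],[0,0,0,0,0,0]]';python3 - <<'E'
from h import *
delta((505,57,242),-0.12+np.pi/2)
c,w=snap("wrist","w4"); c2,t=snap("top","t4")
cv=np.zeros((400,800,3),np.uint8); cv[:384,:512]=w
cv[:360,520:800]=crop(t,185,175,255,265,4)
cv2.imwrite("pics/c4.png",cv); np.save("c4.npy",c,allow_pickle=True)
E
```

```text
time_s: 8.3
eef_pos: [504.3, 58.5, 399.4]
ee_rot: [-0.0, 0.998, -0.06, -0.0]
force: [1.6, 0.3, -1.2]
grip_width: 0.51
grip_force: 62.3
time_s: 8.5
eef_pos: [504.6, 57.0, 399.3]
ee_rot: [0.0, 0.998, -0.059, -0.0]
force: [1.0, 0.2, -0.6]
grip_width: 0.511
grip_force: 62.3
shift [  0.5  -0.  157.3] rz 0.0015627933399970928 cur yaw -1.689 j6 1.571 pos [504.6  57.  399.3] t 8.5
```

View pics/c4.png

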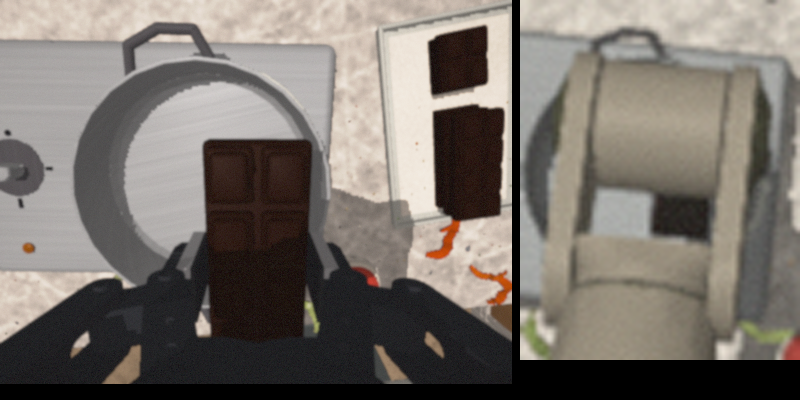

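```bash
python3 - <<'E'
from h import *
from scipy.optimize import least_squares
c=ctrl.calibration("wrist")
P=np.array([cast(c,p,126)[:2] for p in [(75,180),(108,97),(150,65),(200,57),(290,98),(328,172),(122,268)]])
r=least_squares(lambda q:np.hypot(P[:,0]-q[0],P[:,1]-q[1])-100,[505,90]);print(r.x,r.fun.round(1))
F=np.array([cast(c,p,66)[:2] for p in [(126,150),(122,190),(135,130),(165,98),(200,82),(230,80)]])
r=least_squares(lambda q:np.hypot(F[:,0]-q[0],F[:,1]-q[1])-85,[505,90]);print(r.x,r.fun.round(1))
E
```

```text
[504.19732955  94.38531345] [-1.1 -1.5  0.6 -0.1 -3.5 -4.6 -6.6]
[505.62516252  94.69574717] [-0.6  4.3 -2.2 -2.4  0.7  3.4]
```

```bash
python3 steer.py '[[-4,-4,50,0,0,0],[-4,-4,90,0,0,0],[-4,-4,120,0,0,0],[-4,-4,140,0,0,0],[-4,-4,150,0,0,0],[-4,-4,156,0,0,0],[-4,-4,156,0,0,0],[-4,-4,156,0,0,0]]';python3 steer.py '[[0,0,0,0,0,0],[0,0,0,0,0,0],[0,0,-5,0,0,0],[0,0,-50,0,0,0],[0,0,-100,0,0,0],[0,0,-140,0,0,0],[0,0,-140,0,0,0]]' 0.65; python3 -c "
from h import *
delta((485,-158,300),0.06+np.pi/2)"
```

```text
time_s: 9.4
eef_pos: [501.5, 60.7, 244.5]
ee_rot: [0.0, 0.998, -0.06, 0.001]
force: [-0.5, 1.5, -1.1]
grip_width: 0.51
grip_force: 62.7
time_s: 10.1
eef_pos: [501.5, 60.8, 389.9]
ee_rot: [0.0, 0.998, -0.06, 0.006]
force: [0.4, 1.0, -0.9]
grip_width: 0.649
grip_force: 0.0
shift [  8.8 219.2  90.1] rz -0.18013003616581358 cur yaw -1.691 j6 1.58 pos [501.5  60.8 389.9] t 10.1
```

```bash
python3 steer.py '[[2,45,0,0,0,-0.1],[4,90,0,0,0,-0.18],[6,135,0,0,0,-0.18],[8,180,20,0,0,-0.18],[9,219,50,0,0,-0.18],[9,219,90,0,0,-0.18],[9,219,90,0,0,-0.18],[9,219,90,0,0,-0.18]]' 1.0;  python3 - <<'E'
from h import *
delta((485,-158,213),0.06+np.pi/2)
c,w=snap("wrist","w5"); g=w.max(2)
x0,y0,x1,y1=150,60,330,290
m=(g[y0:y1,x0:x1]<90).astype(np.uint8); m=cv2.morphologyEx(m,cv2.MORPH_CLOSE,np.ones((3,3)))
for k in sorted(cv2.findContours(m,0,2)[0],key=cv2.contourArea)[-2:]:
    b=cv2.boxPoints(cv2.minAreaRect(k+np.array([x0,y0]))); B=np.array([cast(c,p,58)[:2] for p in b]); print(B.mean(0).round(1),B.round(0).tolist())
cv2.imwrite("pics/c5.png",w)
E
```

```text
time_s: 10.9
eef_pos: [484.1, -157.4, 294.4]
ee_rot: [-0.0, 1.0, 0.03, -0.0]
force: [-0.2, -0.1, -0.2]
grip_width: 1.002
grip_force: 0.0
shift [ 0.9  0.7 81.4] rz 0.00015781766595246438 cur yaw -1.511 j6 0.966 pos [ 484.1 -157.4  294.4] t 10.9
[ 563.4 -154.7] [[571.0, -135.0], [574.0, -174.0], [555.0, -175.0], [553.0, -135.0]]
[ 485.5 -162.6] [[538.0, -138.0], [541.0, -180.0], [433.0, -190.0], [430.0, -142.0]]
```

View pics/c5.png

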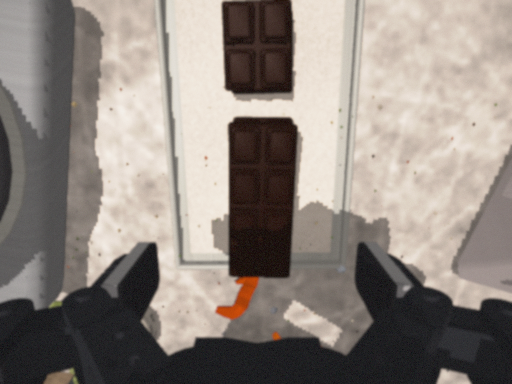

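```bash
python3 steer.py '[[1,3,40,0,0,0],[1,3,65,0,0,0],[1,3,80,0,0,0],[1,3,82,0,0,0],[1,3,82,0,0,0],[1,3,82,0,0,0]]' ; python3 steer.py '[[0,0,0,0,0,0],[0,0,0,0,0,0],[0,0,0,0,0,0],[0,0,0,0,0,0],[0,0,0,0,0,0],[0,0,0,0,0,0]]' 0.3 60;  python3 -c "
from h import *
delta((509,127,390),-0.12+np.pi/2)"
```

```text
time_s: 11.55
eef_pos: [485.7, -160.5, 213.4]
ee_rot: [0.001, 1.0, 0.03, 0.001]
force: [0.7, 1.1, 0.6]
grip_width: 1.001
grip_force: 0.0
time_s: 12.15
eef_pos: [485.3, -160.7, 212.4]
ee_rot: [0.0, 1.0, 0.03, 0.001]
force: [-1.3, 0.4, 6.3]
grip_width: 0.512
grip_force: 61.9
shift [  41.  -285.6 -177.8] rz 0.17980838633829954 cur yaw -1.511 j6 0.962 pos [ 485.3 -160.7  212.4] t 12.15
```

```bash
python3 steer.py '[[0,0,-50,0,0,0],[0,0,-100,0,0,0],[0,0,-150,0,0,0.05],[10,-45,-177,0,0,0.1],[15,-92,-177,0,0,0.18],[20,-140,-177,0,0,0.18],[25,-188,-177,0,0,0.18],[31,-235,-177,0,0,0.18]]'; python3 steer.py '[[16,-47,0,0,0,0],[16,-47,0,0,0,0],[16,-47,0,0,0,0],[16,-47,0,0,0,0]]';python3 - <<'E'
from h import *
delta((509,127,242),-0.12+np.pi/2)
E
```

```text
time_s: 12.95
eef_pos: [501.6, 77.9, 388.7]
ee_rot: [-0.0, 0.998, -0.06, -0.0]
force: [1.5, -1.2, -1.4]
grip_width: 0.514
grip_force: 62.1
time_s: 13.35
eef_pos: [523.4, 119.8, 388.5]
ee_rot: [0.0, 0.998, -0.061, -0.0]
force: [-0.6, -0.1, -0.7]
grip_width: 0.515
grip_force: 40.3
shift [-15.   -5.4 146.5] rz -0.001093387040846494 cur yaw -1.692 j6 1.699 pos [523.4 119.8 388.5] t 13.35
```

```bash
python3 steer.py '[[-15,-5,0,0,0,0],[-15,-5,0,0,0,0],[-15,-5,0,0,0,0],[-15,-5,0,0,0,0]]' 0.3 70;python3 - <<'E'
from h import *
delta((509,127,242),-0.12+np.pi/2); print(ctrl.sense()["grip_width"],ctrl.sense()["grip_force"])
c,w=snap("wrist","w6")
for k,nm in ((w,"now"),(cv2.imread("pics/w4.png"),"before")):
    m=(k.max(2)[100:345,180:330]<95).astype(np.uint8); cc=max(cv2.findContours(m,0,2)[0],key=cv2.contourArea); print(nm,cv2.boundingRect(cc))
E
```

```text
time_s: 13.75
eef_pos: [509.6, 126.7, 388.8]
ee_rot: [0.0, 0.998, -0.061, 0.0]
force: [-0.7, -0.4, -1.0]
grip_width: 0.506
grip_force: 76.7
shift [ -0.7  -0.3 146.8] rz -0.0013160521394528502 cur yaw -1.692 j6 1.712 pos [509.6 126.7 388.8] t 13.75
0.5061487252406041 76.67920231819153
now (0, 0, 150, 245)
before (0, 38, 150, 207)
```

View pics/w6.png

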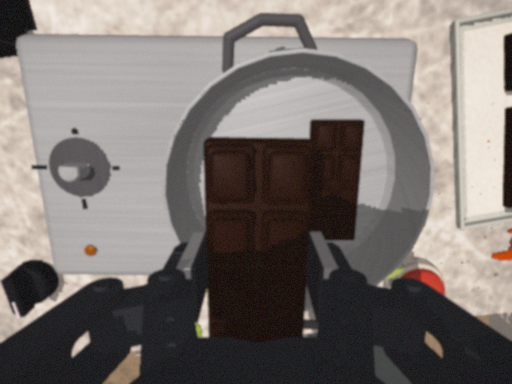

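```bash
python3 steer.py '[[-1,-1,50,0,0,0],[-1,-1,90,0,0,0],[-1,-1,120,0,0,0],[-1,-1,135,0,0,0],[-1,-1,143,0,0,0],[-1,-1,145,0,0,0],[-1,-1,145,0,0,0],[-1,-1,145,0,0,0]]';python3 steer.py '[[0,0,0,0,0,0],[0,0,0,0,0,0],[0,0,-5,0,0,0],[0,0,-50,0,0,0],[0,0,-100,0,0,0],[0,0,-140,0,0,0],[0,0,-140,0,0,0]]' 0.65; python3 -c "
from h import *
delta((485,-161,300),0.06+np.pi/2)"
```

```text
time_s: 14.6
eef_pos: [508.7, 128.5, 244.6]
ee_rot: [-0.0, 0.998, -0.06, 0.001]
force: [0.2, 0.3, -1.2]
grip_width: 0.505
grip_force: 76.8
time_s: 15.3
eef_pos: [508.6, 128.7, 389.7]
ee_rot: [-0.0, 0.998, -0.06, 0.005]
force: [0.4, 0.3, -1.0]
grip_width: 0.65
grip_force: 0.0
shift [ 10.3 290.5  89.3] rz -0.17995234619672296 cur yaw -1.691 j6 1.715 pos [508.6 128.7 389.7] t 15.3
```

```bash
python3 steer.py '[[2,45,0,0,0,-0.1],[4,95,0,0,0,-0.18],[6,145,0,0,0,-0.18],[8,195,0,0,0,-0.18],[9,245,20,0,0,-0.18],[10,290,40,0,0,-0.18],[10,290,80,0,0,-0.18],[10,290,80,0,0,-0.18]]' 1.0; python3 steer.py '[[0,0,0,0,0,0]]'; python3 - <<'E'
from h import *
delta((485,-161,195),0.06+np.pi/2)
c,w=snap("wrist","w7"); g=w.max(2)
x0,y0,x1,y1=150,60,330,290
m=(g[y0:y1,x0:x1]<90).astype(np.uint8); m=cv2.morphologyEx(m,cv2.MORPH_CLOSE,np.ones((3,3)))
for k in sorted(cv2.findContours(m,0,2)[0],key=cv2.contourArea)[-2:]:
    b=cv2.boxPoints(cv2.minAreaRect(k+np.array([x0,y0]))); B=np.array([cast(c,p,40)[:2] for p in b]); print(B.mean(0).round(1),B.round(0).tolist())
E
```

```text
time_s: 16.1
eef_pos: [482.3, -161.2, 299.6]
ee_rot: [-0.003, 1.0, 0.029, -0.004]
force: [-0.9, 0.1, 0.9]
grip_width: 1.001
grip_force: 0.0
time_s: 16.2
eef_pos: [483.7, -160.2, 304.3]
ee_rot: [-0.0, 1.0, 0.03, -0.0]
force: [-0.3, 0.6, 0.3]
grip_width: 1.0
grip_force: 0.0
shift [  1.3   1.  109.3] rz 0.0001589755165598561 cur yaw -1.511 j6 0.96 pos [ 483.7 -160.2  304.3] t 16.2
[ 564.9 -154.7] [[574.0, -133.0], [576.0, -176.0], [556.0, -177.0], [553.0, -133.0]]
[ 484.9 -161.3] [[538.0, -137.0], [540.0, -179.0], [432.0, -188.0], [430.0, -141.0]]
```

```bash
python3 steer.py '[[1,1,45,0,0,0],[1,1,80,0,0,0],[1,1,100,0,0,0],[1,1,109,0,0,0],[1,1,109,0,0,0],[1,1,109,0,0,0]]' ; python3 steer.py '[[0,0,0,0,0,0],[0,0,0,0,0,0],[0,0,0,0,0,0],[0,0,0,0,0,0],[0,0,0,0,0,0],[0,0,0,0,0,0]]' 0.3 60;  python3 -c "
from h import *
delta((501,61,390),-0.12+np.pi/2)"
```

```text
time_s: 16.85
eef_pos: [485.2, -161.4, 196.4]
ee_rot: [0.001, 1.0, 0.03, 0.001]
force: [-0.0, 0.7, 0.4]
grip_width: 1.002
grip_force: 0.0
time_s: 17.45
eef_pos: [484.8, -161.7, 195.6]
ee_rot: [0.0, 1.0, 0.03, 0.001]
force: [-0.8, 1.5, 6.7]
grip_width: 0.511
grip_force: 62.0
shift [  29.7 -221.1 -194.6] rz 0.1797856208300539 cur yaw -1.511 j6 0.96 pos [ 484.8 -161.7  195.6] t 17.45
```

```bash
python3 steer.py '[[0,0,-50,0,0,0],[0,0,-100,0,0,0],[0,0,-150,0,0,0.05],[5,-30,-190,0,0,0.1],[10,-75,-195,0,0,0.18],[20,-122,-195,0,0,0.18],[25,-172,-195,0,0,0.18],[30,-221,-195,0,0,0.18]]'; python3 steer.py '[[0,0,0,0,0,0],[0,0,0,0,0,0]]';python3 - <<'E'
from h import *
delta((501,61,260),-0.12+np.pi/2); print(ctrl.sense()["grip_width"],ctrl.sense()["grip_force"])
E
```

```text
time_s: 18.25
eef_pos: [500.9, 62.8, 389.9]
ee_rot: [-0.0, 0.998, -0.06, 0.0]
force: [1.4, 0.2, -1.3]
grip_width: 0.507
grip_force: 62.2
time_s: 18.45
eef_pos: [501.1, 61.7, 389.7]
ee_rot: [0.0, 0.998, -0.059, -0.0]
force: [-0.8, 0.7, -0.8]
grip_width: 0.507
grip_force: 62.2
shift [ -0.    0.7 129.7] rz 0.0020721454585910237 cur yaw -1.689 j6 1.579 pos [501.1  61.7 389.7] t 18.45
0.5074606589970375 62.19736933708191
```

```bash
python3 steer.py '[[0,1,50,0,0,0],[0,1,80,0,0,0],[0,1,105,0,0,0],[0,1,120,0,0,0],[0,1,128,0,0,0],[0,1,129,0,0,0],[0,1,129,0,0,0],[0,1,129,0,0,0]]';python3 steer.py '[[0,0,0,0,0,0],[0,0,0,0,0,0],[0,0,-5,0,0,0],[0,0,-50,0,0,0],[0,0,-100,0,0,0],[0,0,-130,0,0,0],[0,0,-130,0,0,0]]' 0.65; python3 -c "
from h import *
delta((485,-161,300),0.06+np.pi/2)"
```

```text
time_s: 19.25
eef_pos: [501.4, 59.6, 261.6]
ee_rot: [0.0, 0.998, -0.06, 0.001]
force: [0.8, 0.2, -0.9]
grip_width: 0.509
grip_force: 62.1
time_s: 19.95
eef_pos: [501.3, 60.0, 395.4]
ee_rot: [0.0, 0.998, -0.06, 0.004]
force: [0.6, -0.1, -1.0]
grip_width: 0.649
grip_force: 0.0
shift [  9.4 221.4  95.5] rz -0.17995981189030452 cur yaw -1.691 j6 1.577 pos [501.3  60.  395.4] t 19.95
```

```bash
python3 steer.py '[[2,45,0,0,0,-0.1],[4,90,0,0,0,-0.18],[6,135,0,0,0,-0.18],[8,180,20,0,0,-0.18],[9,221,50,0,0,-0.18],[9,221,95,0,0,-0.18],[9,221,95,0,0,-0.18],[9,221,95,0,0,-0.18]]' 1.0; python3 - <<'E'
from h import *
delta((485,-161,180),0.06+np.pi/2)
c,w=snap("wrist","w8"); g=w.max(2)
x0,y0,x1,y1=150,60,330,290
m=(g[y0:y1,x0:x1]<90).astype(np.uint8); m=cv2.morphologyEx(m,cv2.MORPH_CLOSE,np.ones((3,3)))
for k in sorted(cv2.findContours(m,0,2)[0],key=cv2.contourArea)[-2:]:
    b=cv2.boxPoints(cv2.minAreaRect(k+np.array([x0,y0]))); B=np.array([cast(c,p,22)[:2] for p in b]); print(B.mean(0).round(1),B.round(0).tolist())
E
```

```text
time_s: 20.75
eef_pos: [483.8, -160.3, 296.2]
ee_rot: [-0.0, 1.0, 0.03, -0.0]
force: [-0.2, 1.1, 0.0]
grip_width: 1.001
grip_force: 0.0
shift [  1.2   0.9 116.2] rz 0.00021617382630267912 cur yaw -1.511 j6 0.96 pos [ 483.8 -160.3  296.2] t 20.75
[ 565.6 -154.6] [[575.0, -131.0], [578.0, -177.0], [556.0, -179.0], [554.0, -132.0]]
[ 485.5 -162.9] [[537.0, -139.0], [539.0, -180.0], [435.0, -189.0], [432.0, -144.0]]
```

```bash
python3 steer.py '[[1,2,45,0,0,0],[1,2,80,0,0,0],[1,2,105,0,0,0],[1,2,115,0,0,0],[1,2,115,0,0,0],[1,2,115,0,0,0]]' ; python3 steer.py '[[0,0,0,0,0,0],[0,0,0,0,0,0],[0,0,0,0,0,0],[0,0,0,0,0,0],[0,0,0,0,0,0],[0,0,0,0,0,0]]' 0.3 60;  python3 -c "
from h import *
delta((509,127,390),-0.12+np.pi/2)"
```

```text
time_s: 21.4
eef_pos: [485.5, -162.6, 182.5]
ee_rot: [0.001, 1.0, 0.03, 0.001]
force: [-0.3, -1.2, -0.3]
grip_width: 1.0
grip_force: 0.0
time_s: 22.0
eef_pos: [485.0, -162.6, 181.6]
ee_rot: [0.0, 1.0, 0.03, 0.001]
force: [-1.0, 1.2, 7.8]
grip_width: 0.507
grip_force: 62.0
shift [  41.5 -287.5 -208.5] rz 0.17982065812153358 cur yaw -1.511 j6 0.958 pos [ 485.  -162.6  181.6] t 22.0
```

```bash
python3 steer.py '[[0,0,-50,0,0,0],[0,0,-100,0,0,0],[0,0,-150,0,0,0.05],[0,0,-195,0,0,0.1],[10,-45,-208,0,0,0.18],[18,-95,-208,0,0,0.18],[25,-145,-208,0,0,0.18],[30,-193,-208,0,0,0.18]]'; python3 steer.py '[[6,-48,0,0,0,0],[28,-92,0,0,0,0],[28,-92,0,0,0,0],[28,-92,0,0,0,0],[28,-92,0,0,0,0]]';python3 - <<'E'
from h import *
delta((509,127,263),-0.12+np.pi/2); print(ctrl.sense()["grip_width"],ctrl.sense()["grip_force"])
E
```

```text
time_s: 22.8
eef_pos: [502.8, 33.8, 388.9]
ee_rot: [-0.0, 0.998, -0.06, 0.0]
force: [0.7, -0.8, -2.2]
grip_width: 0.506
grip_force: 62.2
time_s: 23.3
eef_pos: [541.7, 119.1, 388.7]
ee_rot: [0.0, 0.998, -0.06, -0.0]
force: [0.1, -0.2, -1.9]
grip_width: 0.508
grip_force: 62.2
shift [-33.4  -3.9 125.7] rz -0.0010580687455918891 cur yaw -1.692 j6 1.697 pos [541.7 119.1 388.7] t 23.3
0.5082559014667999 62.203112840652466
```

```bash
python3 steer.py '[[-33,-4,0,0,0,0],[-33,-4,40,0,0,0],[-33,-4,75,0,0,0],[-33,-4,105,0,0,0],[-33,-4,118,0,0,0],[-33,-4,124,0,0,0],[-33,-4,125,0,0,0],[-33,-4,125,0,0,0]]';python3 steer.py '[[0,0,0,0,0,0],[0,0,0,0,0,0],[0,0,-5,0,0,0],[0,0,-50,0,0,0],[0,0,-100,0,0,0],[0,0,-130,0,0,0],[0,0,-130,0,0,0]]' 0.65; python3 - <<'E'
from h import *
delta((579,-155,300),0.06+np.pi/2)
c,w=snap("wrist","w9")
E
```

```text
time_s: 24.1
eef_pos: [510.0, 127.6, 264.9]
ee_rot: [-0.0, 0.998, -0.06, 0.001]
force: [0.0, -0.6, -0.7]
grip_width: 0.507
grip_force: 62.2
time_s: 24.8
eef_pos: [509.8, 127.9, 398.7]
ee_rot: [-0.0, 0.998, -0.06, 0.005]
force: [0.2, 0.5, 0.9]
grip_width: 0.649
grip_force: 0.0
shift [101.7 272.8  99.2] rz -0.17993834975043566 cur yaw -1.691 j6 1.713 pos [509.8 127.9 398.7] t 24.8
```

View pics/w9.png

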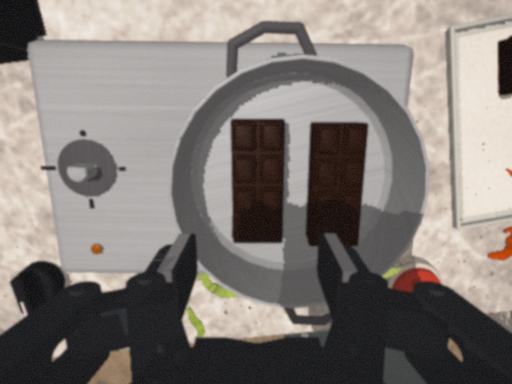

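```bash
python3 steer.py '[[10,45,0,0,0,-0.1],[25,90,0,0,0,-0.18],[40,135,0,0,0,-0.18],[60,180,0,0,0,-0.18],[80,225,20,0,0,-0.18],[101,272,50,0,0,-0.18],[101,272,90,0,0,-0.18],[101,272,90,0,0,-0.18]]' 1.0;python3 steer.py '[[0,0,0,0,0,0]]'; python3 - <<'E'
from h import *
c,w=snap("wrist","w10"); g=w.max(2)
delta((579,-155,196),0.06+np.pi/2)
x0,y0,x1,y1=180,60,330,290
m=(g[y0:y1,x0:x1]<90).astype(np.uint8); m=cv2.morphologyEx(m,cv2.MORPH_CLOSE,np.ones((3,3)))
for k in sorted(cv2.findContours(m,0,2)[0],key=cv2.contourArea)[-2:]:
    b=cv2.boxPoints(cv2.minAreaRect(k+np.array([x0,y0]))); B=np.array([cast(c,p,40)[:2] for p in b]); print(B.mean(0).round(1),B.round(0).tolist())
E
```

```text
time_s: 25.65
eef_pos: [576.2, -155.5, 296.8]
ee_rot: [-0.003, 1.0, 0.029, -0.006]
force: [-1.2, 0.9, -0.6]
grip_width: 0.997
grip_force: 0.0
time_s: 25.75
eef_pos: [577.3, -153.8, 303.6]
ee_rot: [-0.001, 1.0, 0.03, -0.001]
force: [-0.2, 0.4, 1.2]
grip_width: 1.003
grip_force: 0.0
shift [  1.2   1.6 109.2] rz 0.0007381693122194832 cur yaw -1.51 j6 1.054 pos [ 577.6 -153.4  305.2] t 25.8
[ 586.7 -153.5] [[611.0, -130.0], [615.0, -172.0], [562.0, -178.0], [558.0, -134.0]]
```

```bash
python3 steer.py '[[7,1,45,0,0,0],[7,1,80,0,0,0],[7,1,100,0,0,0],[7,1,108,0,0,0],[7,1,108,0,0,0],[7,1,108,0,0,0]]' ; python3 steer.py '[[0,0,0,0,0,0],[0,0,0,0,0,0],[0,0,0,0,0,0],[0,0,0,0,0,0],[0,0,0,0,0,0],[0,0,0,0,0,0]]' 0.3 60;  python3 -c "
from h import *
delta((501,61,390),-0.12+np.pi/2)"
```

```text
time_s: 26.4
eef_pos: [585.0, -154.7, 197.9]
ee_rot: [0.001, 1.0, 0.03, 0.001]
force: [-0.3, 0.1, -0.6]
grip_width: 1.003
grip_force: 0.0
time_s: 27.0
eef_pos: [584.7, -155.0, 196.6]
ee_rot: [0.0, 1.0, 0.03, 0.001]
force: [-1.3, 0.2, 5.1]
grip_width: 0.511
grip_force: 62.5
shift [ -70.3 -220.5 -193.6] rz 0.1797458340820901 cur yaw -1.511 j6 1.058 pos [ 584.7 -155.   196.6] t 27.0
```

```bash
python3 steer.py '[[0,0,-50,0,0,0],[0,0,-100,0,0,0],[0,0,-150,0,0,0.05],[-15,-30,-190,0,0,0.1],[-30,-75,-193,0,0,0.18],[-45,-122,-193,0,0,0.18],[-60,-172,-193,0,0,0.18],[-70,-220,-193,0,0,0.18]]'; python3 steer.py '[[0,0,0,0,0,0],[0,0,0,0,0,0]]';python3 - <<'E'
from h import *
delta((501,61,277),-0.12+np.pi/2); print(ctrl.sense()["grip_width"],ctrl.sense()["grip_force"])
E
```

```text
time_s: 27.8
eef_pos: [500.4, 60.8, 388.9]
ee_rot: [-0.0, 0.998, -0.06, 0.0]
force: [0.9, 0.2, -1.1]
grip_width: 0.508
grip_force: 61.7
time_s: 28.0
eef_pos: [501.5, 60.1, 388.9]
ee_rot: [0.0, 0.998, -0.059, 0.0]
force: [-0.2, 0.1, -0.1]
grip_width: 0.51
grip_force: 61.7
shift [ -0.6  -0.9 111.9] rz 0.001732595589038155 cur yaw -1.689 j6 1.576 pos [501.5  60.1 388.9] t 28.0
0.5095920082164958 61.69474124908447
```

```bash
python3 steer.py '[[-1,-1,45,0,0,0],[-1,-1,75,0,0,0],[-1,-1,95,0,0,0],[-1,-1,105,0,0,0],[-1,-1,110,0,0,0],[-1,-1,111,0,0,0],[-1,-1,111,0,0,0]]';python3 steer.py '[[0,0,0,0,0,0],[0,0,0,0,0,0],[0,0,-5,0,0,0],[0,0,-50,0,0,0],[0,0,-100,0,0,0],[0,0,-115,0,0,0],[0,0,-115,0,0,0]]' 0.65; python3 -c "
from h import *
delta((585,-155,300),0.06+np.pi/2)"
```

```text
time_s: 28.7
eef_pos: [501.1, 60.2, 278.4]
ee_rot: [0.0, 0.998, -0.06, 0.001]
force: [-0.3, 0.4, 0.3]
grip_width: 0.513
grip_force: 61.7
time_s: 29.4
eef_pos: [500.8, 60.5, 395.7]
ee_rot: [0.0, 0.998, -0.06, 0.003]
force: [0.4, 0.4, -0.3]
grip_width: 0.651
grip_force: 0.0
shift [108.8 203.9  96.3] rz -0.18001073476354357 cur yaw -1.691 j6 1.578 pos [500.8  60.5 395.7] t 29.4
```

```bash
python3 steer.py '[[25,40,0,0,0,-0.1],[45,80,0,0,0,-0.18],[65,125,0,0,0,-0.18],[90,165,20,0,0,-0.18],[109,204,50,0,0,-0.18],[109,204,92,0,0,-0.18],[109,204,92,0,0,-0.18],[109,204,92,0,0,-0.18]]' 1.0;python3 steer.py '[[0,0,0,0,0,0]]'; python3 - <<'E'
from h import *
c,w=snap("wrist","w11"); g=w.max(2)
delta((585,-155,180),0.06+np.pi/2)
x0,y0,x1,y1=180,60,330,290
m=(g[y0:y1,x0:x1]<90).astype(np.uint8); m=cv2.morphologyEx(m,cv2.MORPH_CLOSE,np.ones((3,3)))
for k in sorted(cv2.findContours(m,0,2)[0],key=cv2.contourArea)[-2:]:
    b=cv2.boxPoints(cv2.minAreaRect(k+np.array([x0,y0]))); B=np.array([cast(c,p,22)[:2] for p in b]); print(B.mean(0).round(1),B.round(0).tolist())
E
```

```text
time_s: 30.2
eef_pos: [584.6, -154.7, 300.8]
ee_rot: [-0.0, 1.0, 0.03, -0.001]
force: [-0.7, -0.6, 1.3]
grip_width: 0.997
grip_force: 0.0
time_s: 30.3
eef_pos: [584.9, -154.4, 303.0]
ee_rot: [0.001, 1.0, 0.03, 0.001]
force: [-0.1, -0.1, -0.0]
grip_width: 0.997
grip_force: 0.0
shift [ -0.3   0.4 123.1] rz 0.0010135836040099377 cur yaw -1.51 j6 1.058 pos [ 584.9 -154.4  303.1] t 30.35
[ 584.8 -155.4] [[610.0, -133.0], [612.0, -174.0], [560.0, -179.0], [557.0, -135.0]]
```

```bash
python3 steer.py '[[0,1,45,0,0,0],[0,1,85,0,0,0],[0,1,110,0,0,0],[0,1,122,0,0,0],[0,1,122,0,0,0],[0,1,122,0,0,0]]' ; python3 steer.py '[[0,0,0,0,0,0],[0,0,0,0,0,0],[0,0,0,0,0,0],[0,0,0,0,0,0],[0,0,0,0,0,0],[0,0,0,0,0,0]]' 0.3 60;  python3 -c "
from h import *
delta((509,127,390),-0.12+np.pi/2)"
```

```text
time_s: 30.95
eef_pos: [585.3, -156.2, 180.6]
ee_rot: [0.001, 1.0, 0.03, 0.001]
force: [0.2, -0.1, 0.3]
grip_width: 1.001
grip_force: 0.0
time_s: 31.55
eef_pos: [585.0, -156.3, 179.8]
ee_rot: [0.0, 1.0, 0.03, 0.001]
force: [-0.4, 0.7, 5.6]
grip_width: 0.509
grip_force: 62.3
shift [ -58.6 -287.1 -210.6] rz 0.17979161069257898 cur yaw -1.511 j6 1.057 pos [ 585.  -156.3  179.8] t 31.55
```

```bash
python3 steer.py '[[0,0,-50,0,0,0],[0,0,-100,0,0,0],[0,0,-150,0,0,0.05],[0,0,-195,0,0,0.1],[-10,-45,-210,0,0,0.18],[-20,-93,-210,0,0,0.18],[-30,-141,-210,0,0,0.18],[-40,-189,-210,0,0,0.18]]'; python3 steer.py '[[0,-48,0,0,0,0],[0,-96,0,0,0,0],[0,-100,0,0,0,0],[0,-100,0,0,0,0]]';python3 - <<'E'
from h import *
delta((509,127,279),-0.12+np.pi/2); print(ctrl.sense()["grip_width"],ctrl.sense()["grip_force"])
E
```

```text
time_s: 32.35
eef_pos: [532.4, 31.8, 388.9]
ee_rot: [-0.0, 0.998, -0.06, 0.0]
force: [0.8, 0.7, -1.2]
grip_width: 0.507
grip_force: 61.7
time_s: 32.75
eef_pos: [545.2, 130.3, 388.6]
ee_rot: [0.0, 0.998, -0.059, -0.0]
force: [-0.5, -0.8, -1.2]
grip_width: 0.509
grip_force: 61.7
shift [-35.6   7.6 109.6] rz 0.001988326334037893 cur yaw -1.689 j6 1.715 pos [545.2 130.3 388.6] t 32.75
0.509329106919084 61.6597580909729
```

```bash
python3 steer.py '[[-36,8,0,0,0,0],[-36,8,40,0,0,0],[-36,8,75,0,0,0],[-36,8,95,0,0,0],[-36,8,105,0,0,0],[-36,8,108,0,0,0],[-36,8,109,0,0,0],[-36,8,109,0,0,0]]';python3 steer.py '[[0,0,0,0,0,0],[0,0,0,0,0,0],[0,0,-5,0,0,0],[0,0,-50,0,0,0],[0,0,-100,0,0,0],[0,0,-115,0,0,0],[0,0,-115,0,0,0]]' 0.65; python3 - <<'E'
from h import *
c,w=snap("wrist","w12")
delta((420,330,300),None)
E
```

```text
time_s: 33.55
eef_pos: [509.0, 125.6, 280.6]
ee_rot: [-0.0, 0.998, -0.06, 0.001]
force: [0.1, -0.6, -0.6]
grip_width: 0.511
grip_force: 61.7
time_s: 34.25
eef_pos: [508.7, 125.9, 397.6]
ee_rot: [-0.0, 0.998, -0.06, 0.003]
force: [0.1, -0.1, -0.4]
grip_width: 0.653
grip_force: 0.0
shift [-112.6 -192.1   95.2] rz None cur yaw -1.691 j6 1.71 pos [508.6 125.8 395.3] t 34.3
```

View pics/w12.png

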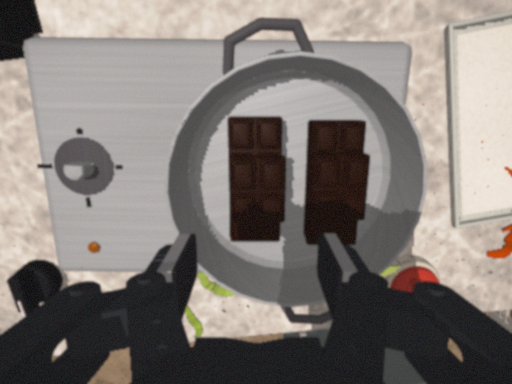

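```bash
python3 steer.py '[[-18,-45,0,0,0,0],[-36,-90,0,0,0,0],[-54,-135,0,0,0,0],[-72,-180,30,0,0,0],[-79,-206,65,0,0,0],[-79,-206,65,0,0,0],[-79,-206,65,0,0,0]]' 1.0;python3 steer.py '[[0,0,0,0,0,0],[0,0,0,0,0,0]]'; python3 - <<'E'
from h import *
c,w=snap("wrist","w13")
c["position"]=np.array(c["position"]); import pickle; pickle.dump(c,open("c13.pkl","wb"))
for P in [(538,291,72),(450,396,46)]: print(proj(c,P))
cv2.imwrite("pics/c13.png",crop(w,90,10,420,255,2.4))
delta((420,330,300),None)
E
```

```text
time_s: 35.0
eef_pos: [454.7, 339.9, 328.0]
ee_rot: [0.001, 0.998, -0.059, -0.001]
force: [0.4, -0.6, 0.8]
grip_width: 1.002
grip_force: 0.0
time_s: 35.2
eef_pos: [455.6, 338.9, 330.7]
ee_rot: [-0.0, 0.998, -0.061, 0.001]
force: [0.7, 0.2, 0.7]
grip_width: 1.0
grip_force: 0.0
(np.float64(312.6214194492772), np.float64(66.76190420426155))
(np.float64(185.9569415768247), np.float64(201.59649372252628))
shift [-34.2  13.2  30.6] rz None cur yaw -1.692 j6 2.126 pos [455.5 338.9 330.7] t 35.25
```

View pics/c13.png

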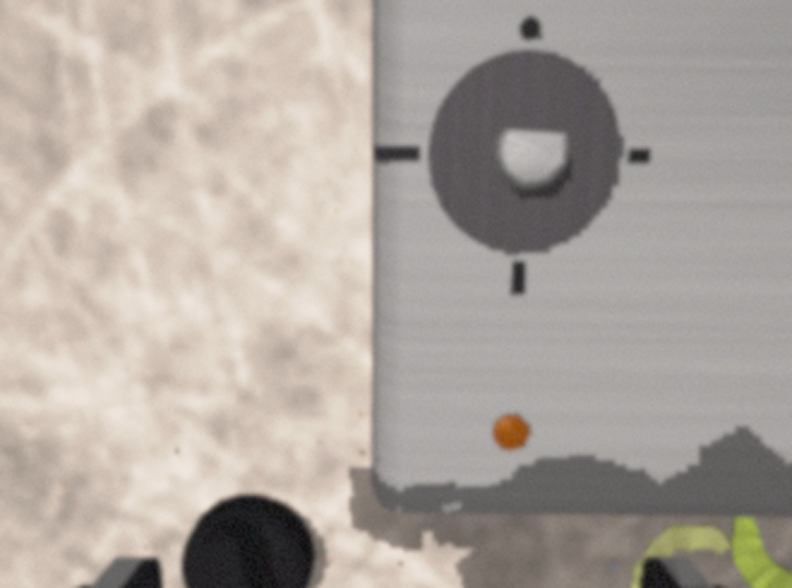

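```bash
python3 steer.py '[[-32,-29,10,0,0,0],[-64,-58,30,0,0,0],[-64,-58,40,0,0,0],[-64,-58,40,0,0,0],[-64,-58,40,0,0,0],[-64,-58,40,0,0,0]]'; python3 - <<'E'
from h import *
import pickle
c,w=snap("wrist","w14"); pickle.dump(c,open("c14.pkl","wb"))
print(proj(c,(450,396,46)))
u,v=[int(x) for x in proj(c,(450,396,24))]
cv=np.zeros((520,800,3),np.uint8); cv[:,:400]=cv2.resize(w[max(0,v-65):v+65,u-50:u+50],(400,520),interpolation=2)
print("crop org",u-50,max(0,v-65),"x4")
w1=cv2.imread("pics/w13.png"); cc=w1[10:130,262:362]; cv[:480,400:]=cv2.resize(cc,(400,480),interpolation=2)
cv2.imwrite("pics/c14.png",cv)
# shaft from disc
c1=pickle.load(open("c13.pkl","rb"))
g=cv2.cvtColor(w1,6); hs=w1.max(2)
m=((hs<115)).astype(np.uint8); m[:, :250]=0;m[:,365:]=0;m[125:]=0
k=max(cv2.findContours(m,0,1)[0],key=cv2.contourArea); e=cv2.fitEllipse(cv2.convexHull(k)); print("disc",e,cast(c1,e[0],52).round(1))
A=[(530,28),(518,278),(640,155),(398,153)]
for p in A: print("mark",cast(c1,(90+p[0]/2.4,10+p[1]/2.4),52).round(1))
for p in [(502,128),(567,133),(535,130),(533,187),(499,155),(569,155)]: print("D",cast(c1,(90+p[0]/2.4,10+p[1]/2.4),72).round(1))
E
```

```text
time_s: 35.85
eef_pos: [399.4, 404.3, 290.7]
ee_rot: [-0.001, 0.998, -0.061, 0.001]
force: [1.5, -0.2, -0.0]
grip_width: 1.0
grip_force: 0.0
(np.float64(258.23878578403867), np.float64(125.08149672906771))
crop org 208 57 x4
disc ((308.4650573730469, 72.88540649414062), (78.70286560058594, 84.45201110839844), 17.40752601623535) [535.8 290.9  52. ]
mark [568.6 286.7  52. ]
mark [499.  295.7  52. ]
mark [530.5 256.9  52. ]
mark [539.7 328.1  52. ]
D [541.1 299.5  72. ]
D [537.8 282.1  72. ]
D [539.6 290.7  72. ]
D [524.9 292.3  72. ]
D [534.4 300.9  72. ]
D [532.1 282.   72. ]
```

View pics/c14.png

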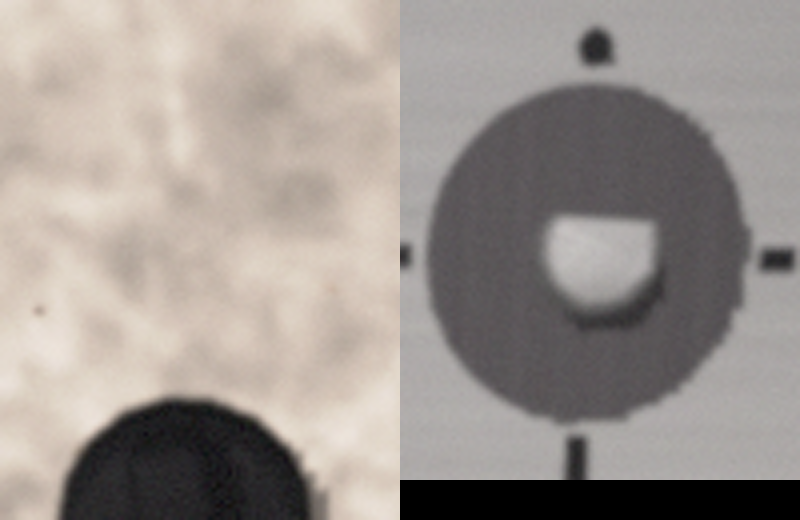

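```bash
python3 - <<'E'
from h import *
import pickle
c=pickle.load(open("c14.pkl","rb")); w=cv2.imread("pics/w14.png"); ct,t=snap("top","t14")
g=w.max(2)
sub=g[140:260,200:310]
for r in range(0,120,6): print(140+r,' '.join(f"{v:3d}" for v in sub[r,::4]))
for z in (24,46,35): print(z,cast(c,(254,188),z).round(1))
E
```

```text
140 222 224 224 226 232 232 230 218 202 204 219 224 222 219 206 207 215 217 210 201 217 213 205 191 192 199 208 214
146 230 226 228 228 227 233 232 219 213 214 217 216 215 205 197 197 204 204 206 205 212 209 199 191 201 212 214 224
152 227 231 234 229 218 221 221 225 226 222 221 222 207 196 202 202 196 198 196 201 212 200 203 208 215 221 228 224
158 223 217 216 215 216 221 227 231 229 224 186 115  44  36  35  47 116 205 217 218 216 214 217 222 226 231 231 226
164 219 218 219 219 214 216 220 228 176  38  35  34  27  27  28  31  32  26  37 179 227 226 231 233 234 226 226 222
170 207 217 229 228 219 209 204  88  33  41  40  36  34  36  32  26  35  45  32  25  79 212 224 224 224 226 229 222
176 211 209 206 195 205 213 128  34  44  48  37  41  42  43  43  29  22  34  32  40  27 106 212 199 214 216 217 217
182 214 189 182 189 193 202  64  41  42  40  44  37  41  40  37  29  34  25  41  48  39  46 124 212 226 231 229 224
188 224 204 194 203 214 201  37  45  44  43  40  42  41  43  39  34  28  32  39  39  34  36 116 205 214 220 225 223
194 215 207 203 214 216 208  37  44  44  44  32  38  43 
[... 588 characters left out ...]
 43  30 133 137 142 140 136 137 136 131 133 126 119
230 197 192 201 213 210 195 123 126 129 138 146 145 138 119 115  74 118 126 131 136 127 127 123 117 123 128 122 121
236 213 207 201 198 202 212 122 123 130 131 124 133 135 128 125 131 127 125 126 122 124 121 122 122 122 124 121 119
242 212 204 199 202 202 203 206 191 161 125 132 140 132 127 172 200 129 129 125 117 116 120 123 124 129 134 127 128
248 195 200 213 202 207 216 224 223 213 217 199 150 154 145 168 222 217 180 181 147 137 134 121 120 127 126 128 122
254 199 205 206 201 205 218 218 218 216 220 217 223 229 216 214 214 213 217 221 221 221 210 125 123 127 131 128 127
24 [403.3 404.7  24. ]
46 [409.  403.8  46. ]
35 [406.1 404.3  35. ]
```

```bash
cat > kn.py <<'E'
from h import *
from scipy.optimize import least_squares
def knob(w,c,box):
    x0,y0,x1,y1=box; g=w.max(2).astype(int)
    P=[]
    for r in range(y0,y1):
        d=np.where(g[r,x0:x1]<80)[0]
        if len(d)>12: P+= [(x0+d[0]-.5,r),(x0+d[-1]+.5,r)]
    X=np.array([cast(c,p,24)[:2] for p in P])
    f=least_squares(lambda q:np.hypot(X[:,0]-q[0],X[:,1]-q[1])-26,X.mean(0),loss="soft_l1")
    return f.x,np.std(f.fun)
E
python3 - <<'E'
from kn import *
import pickle
c=pickle.load(open("c14.pkl","rb")); w=cv2.imread("pics/w14.png")
print(knob(w,c,(205,158,305,200)))
k,_=knob(w,c,(205,158,305,200))
g=w.max(2).astype(int)
m=np.zeros_like(g); 
for r in range(206,232):
    seg=g[r,242:266]; print(r,' '.join(map(str,seg)))
print("axis at 46",proj(c,(k[0],k[1],46)),"24",proj(c,(k[0],k[1],24)))
E
```

```text
(array([399.14400481, 405.09908296]), np.float64(1.2303544224216694))
206 36 33 40 36 39 39 36 39 41 40 39 39 46 45 41 41 37 39 39 30 31 32 24 29
207 40 37 34 30 38 39 37 40 37 47 56 73 82 83 69 51 43 43 44 32 32 28 32 25
208 40 39 36 34 41 38 39 40 44 56 86 123 139 135 112 75 48 41 45 34 33 32 34 27
209 37 38 35 36 34 34 42 42 46 70 120 170 192 187 152 100 58 36 33 39 34 30 29 24
210 39 34 36 39 28 38 37 33 39 71 138 193 217 215 176 116 65 37 41 35 35 31 32 23
211 32 36 32 34 39 31 38 31 41 67 135 200 225 220 187 125 70 43 36 37 30 30 20 25
212 32 31 37 38 39 34 40 43 41 63 128 197 224 223 202 142 77 42 37 35 29 30 35 26
213 34 32 32 34 33 35 36 38 39 61 119 187 222 226 212 154 91 48 42 37 35 28 25 30
214 32 33 27 32 34 36 39 42 38 53 101 167 214 227 217 167 98 50 36 37 34 34 32 32
215 20 25 30 26 34 30 36 41 39 47 87 153 209 225 217 170 105 50 40 38 33 29 31 21
216 29 26 27 27 30 36 38 34 40 47 79 139 196 218 213 168 109 55 41 34 33 25 34 30
217 24 27 33 26 31 37 41 34 33 44 64 118 170 193 189 152 100 56 33 30 29 24 27 27
218 28 31 30 30 39 32 38 40 36 35 50 90 132 155 155 129 90 5
[... 582 characters left out ...]
44 27 29 27 48 67
226 149 149 146 143 138 116 79 49 36 29 28 40 68 107 130 130 119 88 42 36 33 49 67 87
227 148 145 149 147 141 128 99 72 52 43 36 37 59 98 124 131 122 94 58 31 48 73 93 110
228 147 147 147 148 141 139 122 100 81 73 58 47 58 87 118 134 130 98 62 40 60 90 109 127
229 146 147 145 148 141 140 132 122 115 104 92 68 58 84 118 134 127 101 65 45 65 100 119 128
230 146 147 145 141 142 142 138 137 133 126 119 89 65 81 115 133 128 105 74 46 56 90 118 128
231 141 143 143 143 141 137 136 137 139 137 130 100 70 79 111 130 132 110 77 50 62 96 118 129
axis at 46 (np.float64(253.86637738960354), np.float64(202.11569383243952)) 24 (np.float64(254.16904316613082), np.float64(193.347821876102))
```

```bash
python3 - <<'E'
from kn import *
import pickle
c=pickle.load(open("c14.pkl","rb")); w=cv2.imread("pics/w14.png")
k,s=knob(w,c,(205,192,305,219));print(k,s)
print("top0",cast(c,(254,157.5),0).round(1))
a=cast(c,(254.0,208.5),46);b=cast(c,(255.3,217),46);print(a.round(1),b.round(1),"dist",np.linalg.norm(b[:2]-k),"ptr ang",np.arctan2(b[1]-k[1],b[0]-k[0]),np.arctan2(*(b-a)[1::-1]))
print("axis46",proj(c,(k[0],k[1],46)))
g=w.max(2).astype(int)
for r in range(176,208,4): print(r,' '.join(map(str,cv2.blur(w.max(2),(1,5))[r,240:275])))
E
```

```text
[403.58661962 404.67991133] 1.0084898845016992
top0 [422.  402.6   0. ]
[394.6 405.6  46. ] [388.4 405.4  46. ] dist 15.247056528962526 ptr ang 3.092080184695905 -3.119981429567829
axis46 (np.float64(253.6767334791658), np.float64(195.8266975718166))
176 36 36 41 43 44 44 42 44 43 42 41 42 42 42 42 41 41 37 32 31 28 30 24 29 28 28 33 31 37 39 43 42 40 40 39
180 38 36 39 40 40 43 42 42 42 42 42 40 41 41 41 40 40 38 34 32 28 27 27 28 29 29 28 30 31 36 39 40 40 41 40
184 39 37 37 38 40 41 41 41 39 41 42 39 39 40 40 39 38 36 37 35 30 28 27 26 29 29 28 28 31 35 37 41 37 40 39
188 38 37 37 38 37 41 42 40 39 42 42 42 43 40 40 40 37 39 37 36 31 29 28 26 27 28 27 27 29 35 37 40 37 40 39
192 39 37 34 36 38 40 41 40 40 38 42 41 42 38 39 41 39 40 38 37 36 32 29 26 29 29 27 28 25 27 33 37 40 40 38
196 38 38 37 35 36 40 40 41 41 39 42 39 39 39 37 41 40 39 35 38 35 34 29 28 29 25 28 28 29 30 33 37 39 37 38
200 40 38 37 37 35 38 40 41 41 40 41 39 40 40 39 40 40 41 38 37 36 32 31 28 24 26 27 31 28 26 33 33 36 38 38
204 38 38 36 37 36 37 39 39 39 39 39 40 41 39 41 41 40 39 39 38 38 30 31 29 27 29 27 29 28 26 31 32 35 36 34
```

```bash
python3 - <<'E'
from kn import *
import pickle
c=pickle.load(open("c14.pkl","rb")); w=cv2.imread("pics/w14.png")
g=w.max(2).astype(int)
for r in range(230,244): print(r,' '.join(map(str,g[r,246:272])))
a=cast(c,(254.0,209),46);b=cast(c,(257.3,231),46);print(a.round(1),b.round(1),np.arctan2(*(b-a)[1::-1]))
l,r=cast(c,(223.3,191),24),cast(c,(286.7,191),24); print(l,r)
print(c["position"])
s=ctrl.sense(); print(s["joints"].round(3))
E
```

```text
230 142 142 138 137 133 126 119 89 65 81 115 133 128 105 74 46 56 90 118 128 128 130 126 128 128 130
231 141 137 136 137 139 137 130 100 70 79 111 130 132 110 77 50 62 96 118 129 126 126 126 126 128 128
232 138 136 136 137 136 137 128 106 76 76 105 126 131 116 85 57 71 101 122 130 129 128 124 124 128 125
233 136 137 133 132 132 135 129 112 83 76 93 124 133 125 99 69 80 109 123 129 130 127 126 126 127 124
234 133 132 133 131 130 130 128 116 98 86 97 121 132 127 108 95 101 116 127 130 128 128 126 123 129 125
235 135 132 134 131 129 134 127 127 113 108 115 127 136 130 120 115 118 128 130 131 128 128 124 128 123 128
236 135 133 135 130 130 133 128 128 126 125 125 132 133 134 131 128 127 131 127 129 127 126 125 126 127 127
237 135 134 137 136 130 129 130 128 126 130 131 132 131 133 134 128 130 129 128 126 123 127 127 132 130 129
238 136 135 134 133 131 130 128 126 130 128 130 130 132 133 130 129 129 130 129 131 130 129 128 132 131 127
239 136 140 137 135 131 130 129 129 130 129 130 130 141 143 142 135 126 128 128 128 127 128 129 128 129 130
240 141 138 133 134 131 129 129 132 130 131 135 144 164 172 159 142 129 130 130 131 128 129 130 127 129 126
241 139 139 134 133 128 128 128 129 132 138 144 164 192 201 186 158 138 130 126 130 130 128 128 131 128 128
242 140 134 132 131 131 129 127 129 133 147 172 192 210 213 200 171 140 128 129 129 127 128 129 131 130 125
243 139 134 132 131 129 129 130 133 135 156 189 211 218 219 209 182 154 138 129 128 126 130 128 130 124 128
[394.2 405.6  46. ] [377.9 405.3  46. ] -3.1227809636112847
[403.69857469 427.69244722  24.        ] [398.04640747 380.84143855  24.        ]
[464.95283261 394.75932908 259.99137288]
[ 0.586  0.516  1.512 -0.     1.112  2.278]
```

```bash
python3 steer.py '[[0,0,0,0,0,-0.15],[0,0,0,0,0,-0.3],[0,0,0,0,0,-0.45],[0,0,0,0,0,-0.6],[0,0,0,0,0,-0.75],[0,0,0,0,0,-0.9],[0,0,0,0,0,-1.05],[0,0,0,0,0,-1.2]]'; python3 steer.py '[[0,0,0,0,0,-0.15],[0,0,0,0,0,-0.3],[0,0,0,0,0,-0.45],[0,0,0,0,0,-0.49],[0,0,0,0,0,-0.49],[0,0,0,0,0,-0.49]]';python3 -c "
from h import *
delta((399,404.8,175),0)"
```

```text
time_s: 36.75
eef_pos: [398.8, 404.7, 290.1]
ee_rot: [-0.0, 0.856, 0.516, 0.0]
force: [0.4, -0.0, -0.5]
grip_width: 0.997
grip_force: 0.0
time_s: 37.35
eef_pos: [398.7, 404.8, 289.9]
ee_rot: [0.0, 0.708, 0.706, 0.0]
force: [0.3, -0.4, 0.3]
grip_width: 0.996
grip_force: 0.0
shift [ -0.    0.3 114.9] rz -0.0028843660165571716 cur yaw -0.003 j6 0.59 pos [398.7 404.8 289.9] t 37.35
```

```bash
python3 steer.py '[[0,0,45,0,0,0],[0,0,80,0,0,0],[0,0,100,0,0,0],[0,0,114,0,0,0],[0,0,114,0,0,0],[0,0,114,0,0,0]]'; python3 steer.py '[[0,0,0,0,0,0],[0,0,0,0,0,0],[0,0,0,0,0,0],[0,0,0,0,0,0],[0,0,0,0,0,0],[0,0,0,0,0,0]]' 0.5 20;python3 -c "
from h import *
delta((399,404.8,175),0)"
```

```text
time_s: 37.95
eef_pos: [398.8, 405.2, 176.5]
ee_rot: [0.0, 0.708, 0.707, 0.001]
force: [0.4, -0.2, 0.1]
grip_width: 1.0
grip_force: 0.0
time_s: 38.55
eef_pos: [398.6, 405.2, 176.6]
ee_rot: [0.0, 0.707, 0.707, 0.001]
force: [-0.5, -1.0, 6.5]
grip_width: 0.576
grip_force: 21.4
shift [-0.4  0.4  1.6] rz -0.0010225615583352443 cur yaw -0.001 j6 0.589 pos [398.6 405.2 176.6] t 38.55
```

```bash
python3 steer.py '[[0,0,0,0,0,0],[0,0,0,0,0,0],[0,0,0,0,0,0],[0,0,0,0,0,0],[0,0,-45,0,0,0],[0,0,-60,0,0,0],[0,0,-60,0,0,0.15],[0,0,-60,0,0,0.3]]' 1.0; python3 steer.py '[[0,0,0,0,0,0.15],[0,0,0,0,0,0.3],[0,0,0,0,0,0.45],[0,0,0,0,0,0.6],[0,0,0,0,0,0.75],[0,0,0,0,0,0.9],[0,0,0,0,0,1.05],[0,0,0,0,0,1.2]]';  python3 steer.py '[[0,0,0,0,0,0.07],[0,0,0,0,0,0.07],[0,0,0,0,0,0.07]]';python3 - <<'E'
from h import *
delta((398.6,405.2,202),np.pi/2)
E
```

```text
time_s: 39.35
eef_pos: [398.4, 405.0, 236.2]
ee_rot: [0.0, 0.807, 0.591, 0.001]
force: [-0.3, 0.2, 0.1]
grip_width: 1.004
grip_force: 0.0
time_s: 40.15
eef_pos: [398.4, 405.0, 235.6]
ee_rot: [0.0, 0.999, 0.032, -0.0]
force: [-0.7, 0.5, 0.1]
grip_width: 0.999
grip_force: 0.0
time_s: 40.45
eef_pos: [398.4, 405.0, 235.6]
ee_rot: [0.0, 1.0, 0.001, -0.0]
force: [0.1, 0.5, -0.5]
grip_width: 1.0
grip_force: 0.0
shift [ 0.2 -0.2 33.6] rz 0.0019202395182276177 cur yaw -1.569 j6 2.156 pos [398.4 405.  235.6] t 40.45
```

```bash
python3 steer.py '[[0,0,15,0,0,0],[0,0,30,0,0,0],[0,0,33,0,0,0],[0,0,33,0,0,0]]'; python3 steer.py '[[0,0,0,0,0,0],[0,0,0,0,0,0],[0,0,0,0,0,0],[0,0,0,0,0,0],[0,0,0,0,0,0],[0,0,0,0,0,0],[0,0,0,0,0,0]]' 0.0 60;python3 - <<'E'
from h import *
delta((398.6,405.2,202),np.pi/2); s=ctrl.sense(); print(s["wrist_torque"],s["force"])
E
```

```text
time_s: 40.85
eef_pos: [398.4, 405.0, 202.5]
ee_rot: [0.0, 1.0, 0.0, -0.0]
force: [-0.4, -0.1, 0.1]
grip_width: 0.998
grip_force: 0.0
time_s: 41.55
eef_pos: [398.5, 405.1, 203.0]
ee_rot: [-0.0, 1.0, -0.0, 0.0]
force: [-0.2, 0.0, 4.4]
grip_width: 0.143
grip_force: 60.4
shift [ 0.1 -0.1  1. ] rz -0.0001862600166990802 cur yaw -1.571 j6 2.158 pos [398.5 405.1 203. ] t 41.55
[-0.04538266  0.08270084 -0.03777753] [-0.2073761   0.03100887  4.35915494]
```

```bash
python3 steer.py '[[0,0,-40,0,0,0],[0,0,-80,0,0,-0.15],[0,0,-110,0,0,-0.3],[35,29,-110,0,0,-0.45],[70,58,-110,0,0,-0.6],[105,87,-110,0,0,-0.75],[137,114,-110,0,0,-0.9],[137,114,-110,0,0,-1.05]]'; python3 steer.py '[[0,0,0,0,0,-0.15],[0,0,0,0,0,-0.3],[0,0,0,0,0,-0.45],[0,0,0,0,0,-0.6],[0,0,0,0,0,-0.75],[0,0,0,0,0,-0.9],[0,0,0,0,0,-1.05],[0,0,0,0,0,-1.2]]'; python3 steer.py '[[0,0,0,0,0,-0.15],[0,0,0,0,0,-0.3],[0,0,0,0,0,-0.45],[0,0,0,0,0,-0.6],[0,0,0,0,0,-0.707],[0,0,0,0,0,-0.707],[0,0,0,0,0,-0.707]]';python3 - <<'E'
from h import *
delta((535.3,291.3,290),1.386); s=ctrl.sense(); print(s["wrist_torque"],s["force"],s["grip_width"],s["grip_force"])
c,w=snap("wrist","w15")
E
```

```text
time_s: 42.35
eef_pos: [538.5, 287.4, 312.0]
ee_rot: [0.0, 0.868, 0.497, -0.0]
force: [-0.2, 0.7, -0.8]
grip_width: 0.146
grip_force: 59.7
time_s: 43.15
eef_pos: [535.3, 291.0, 312.2]
ee_rot: [-0.0, 0.433, 0.901, -0.0]
force: [0.4, -0.5, -1.5]
grip_width: 0.146
grip_force: 59.7
time_s: 43.85
eef_pos: [535.4, 291.0, 312.4]
ee_rot: [-0.0, 0.099, 0.995, -0.0]
force: [0.1, 0.3, -1.1]
grip_width: 0.148
grip_force: 59.7
shift [ 0.1  0.3 22.4] rz -0.01319646946978592 cur yaw 1.373 j6 -1.067 pos [535.4 291.  312.4] t 43.85
[ 0.00029334 -0.0532222   0.03129904] [ 0.12934329  0.27621451 -1.10678422] 0.14793150753864476 59.729302525520325
```

```bash
python3 steer.py '[[0,0,20,0,0,-0.013],[0,0,32,0,0,-0.013],[0,0,34,0,0,-0.013]]'; python3 steer.py '[[0,0,2,0,0,0],[0,0,4,0,0,0],[0,0,4,0,0,0]]'; python3 steer.py '[[0,0,2,0,0,0],[0,0,4,0,0,0],[0,0,4,0,0,0]]'
```

```text
time_s: 44.2
eef_pos: [535.1, 290.9, 276.9]
ee_rot: [-0.002, 0.092, 0.996, -0.001]
force: [0.0, -0.4, -0.3]
grip_width: 0.143
grip_force: 59.7
time_s: 44.5
eef_pos: [535.4, 291.0, 274.9]
ee_rot: [0.0, 0.091, 0.996, 0.0]
force: [0.3, -0.7, -0.5]
grip_width: 0.148
grip_force: 59.7
time_s: 44.8
eef_pos: [535.4, 291.1, 270.6]
ee_rot: [0.0, 0.091, 0.996, 0.0]
force: [0.3, 0.9, -1.5]
grip_width: 0.147
grip_force: 59.8
```

```bash
python3 steer.py '[[0,0,1,0,0,0],[0,0,2,0,0,0],[0,0,3,0,0,0],[0,0,3,0,0,0]]'; python3 steer.py '[[0,0,1,0,0,0],[0,0,2,0,0,0],[0,0,2,0,0,0]]'
```

```text
time_s: 45.2
eef_pos: [535.4, 291.1, 267.7]
ee_rot: [0.0, 0.091, 0.996, 0.0]
force: [1.2, 2.6, -0.2]
grip_width: 0.151
grip_force: 59.8
time_s: 45.5
eef_pos: [535.4, 291.1, 265.7]
ee_rot: [0.0, 0.091, 0.996, 0.0]
force: [1.5, 4.1, 1.3]
grip_width: 0.144
grip_force: 59.9
```

```bash
python3 steer.py '[[0,0,1,0,0,0],[0,0,2,0,0,0],[0,0,4,0,0,0],[0,0,4,0,0,0]]'; python3 steer.py '[[0,0,1,0,0,0],[0,0,3,0,0,0],[0,0,5,0,0,0],[0,0,5,0,0,0]]'
```

```text
time_s: 45.9
eef_pos: [535.4, 291.1, 261.4]
ee_rot: [0.0, 0.091, 0.996, 0.0]
force: [1.2, 5.0, 0.4]
grip_width: 0.147
grip_force: 59.9
time_s: 46.3
eef_pos: [535.4, 291.1, 256.4]
ee_rot: [0.0, 0.091, 0.996, 0.0]
force: [2.5, 5.6, -0.3]
grip_width: 0.144
grip_force: 59.9
```

```bash
python3 steer.py '[[0,0.5,1,0,0,0],[0,1,2,0,0,0],[0,1,2,0,0,0],[0,1,2,0,0,0]]'; python3 steer.py '[[0,0,1,0,0,0],[0,0,1,0,0,0],[0,0,1,0,0,0]]'; python3 -c "
from h import *
s=ctrl.sense(); print(s['force'],s['wrist_torque']);delta((0,0,0),1.386)"
```

```text
time_s: 46.7
eef_pos: [535.5, 291.7, 255.1]
ee_rot: [-0.0, 0.091, 0.996, -0.001]
force: [-1.4, 0.6, 7.0]
grip_width: 0.146
grip_force: 60.7
time_s: 47.0
eef_pos: [535.5, 291.6, 255.0]
ee_rot: [0.0, 0.091, 0.996, -0.001]
force: [-5.2, -0.7, 14.0]
grip_width: 0.145
grip_force: 61.7
[-5.18464289 -0.69473108 14.03433564] [-0.11221186  0.83228006 -0.07060697]
shift [ 474.  -383.4  255.4] rz 0.00296663593124169 cur yaw 1.389 j6 -1.081 pos [535.5 291.6 255. ] t 47.0
```

```bash
python3 steer.py '[[0,0,-1,0,0,0],[0,0,-1,0,0,0.1],[0,0,-1,0,0,0.2],[0,0,-1,0,0,0.3],[0,0,-1,0,0,0.4],[0,0,-1,0,0,0.5],[0,0,-1,0,0,0.6],[0,0,-1,0,0,0.7]]'; python3 steer.py '[[0,0,0,0,0,0.1],[0,0,0,0,0,0.2],[0,0,0,0,0,0.3],[0,0,0,0,0,0.4],[0,0,0,0,0,0.5],[0,0,0,0,0,0.6],[0,0,0,0,0,0.7],[0,0,0,0,0,0.8]]';python3 steer.py '[[0,0,0,0,0,0.016],[0,0,0,0,0,0.016],[0,0,0,0,0,0.016]]'; python3 -c "
from h import *
s=ctrl.sense(); print(s['force'],s['wrist_torque']);delta((535.5,291.6,255),-0.127)"
```

```text
time_s: 47.8
eef_pos: [536.4, 291.3, 255.1]
ee_rot: [0.002, 0.429, 0.904, 0.0]
force: [5.1, -0.8, 2.7]
grip_width: 0.148
grip_force: 60.3
time_s: 48.6
eef_pos: [535.8, 291.2, 255.0]
ee_rot: [0.001, 0.746, 0.665, -0.001]
force: [-0.4, -2.5, 7.1]
grip_width: 0.144
grip_force: 60.8
time_s: 48.9
eef_pos: [535.8, 291.2, 255.1]
ee_rot: [0.001, 0.75, 0.661, -0.001]
force: [-1.0, -2.9, 7.5]
grip_width: 0.147
grip_force: 60.8
[-0.99808983 -2.90381903  7.48614393] [-0.41803958  0.00879137  0.19752027]
shift [ 0.3 -0.4  0.1] rz 0.00024098791266169428 cur yaw -0.127 j6 0.434 pos [535.8 291.2 255.1] t 48.9
```

```bash
python3 steer.py '[[0,0,0,0,0,0],[0,0,0,0,0,0],[0,0,0,0,0,0],[0,0,0,0,0,0],[0,0,-15,0,0,0],[0,0,-40,0,0,0],[0,0,-80,0,0,0],[0,0,-110,0,0,0]]' 1.0; python3 -c "
from h import *
delta((440,250,360),-1.691)"
```

```text
time_s: 49.7
eef_pos: [535.5, 292.0, 366.7]
ee_rot: [0.0, 0.751, 0.661, 0.0]
force: [0.2, 0.3, 0.5]
grip_width: 0.999
grip_force: 0.0
shift [-53.7 -89.4   6.6] rz 1.5638364353209508 cur yaw -0.127 j6 0.435 pos [535.5 292.  366.7] t 49.7
```

```bash
python3 steer.py '[[-20,-30,0,0,0,0.15],[-40,-60,0,0,0,0.3],[-54,-89,0,0,0,0.45],[-54,-89,0,0,0,0.6],[-54,-89,0,0,0,0.75],[-54,-89,0,0,0,0.9],[-54,-89,0,0,0,1.05],[-54,-89,0,0,0,1.2]]'; python3 steer.py '[[0,0,0,0,0,0.15],[0,0,0,0,0,0.3],[0,0,0,0,0,0.36],[0,0,0,0,0,0.36],[0,0,0,0,0,0.36]]'; python3 - <<'E'
from h import *
c,w=snap("wrist","w16"); c2,s=snap("scene","s16")
cv=np.zeros((384,800,3),np.uint8); cv[:,:512]=w
cv[:320,520:800]=crop(s,310,250,380,330,4)
u,v=[int(x) for x in proj(c,(535.5,291.4,90))]; cv[240:384,520:664]=cv2.resize(w[max(0,v-24):v+24,u-24:u+24],(144,144),interpolation=2)
print(u,v,proj(c,(535.5,291.4,98)),"low",proj(c,(535.5-2.8,291.4-22,98)))
cv2.imwrite("pics/c16.png",cv)
E
```

```text
time_s: 50.5
eef_pos: [440.4, 249.7, 364.6]
ee_rot: [0.0, 0.993, 0.118, -0.0]
force: [0.1, -0.3, 0.3]
grip_width: 1.004
grip_force: 0.0
time_s: 51.0
eef_pos: [440.4, 249.7, 364.6]
ee_rot: [0.0, 0.998, -0.057, -0.0]
force: [0.2, -0.3, -0.6]
grip_width: 0.999
grip_force: 0.0
179 64 (np.float64(176.99008017397688), np.float64(63.752190724645246)) low (np.float64(209.98832146422524), np.float64(64.22309260688557))
```

View pics/c16.png

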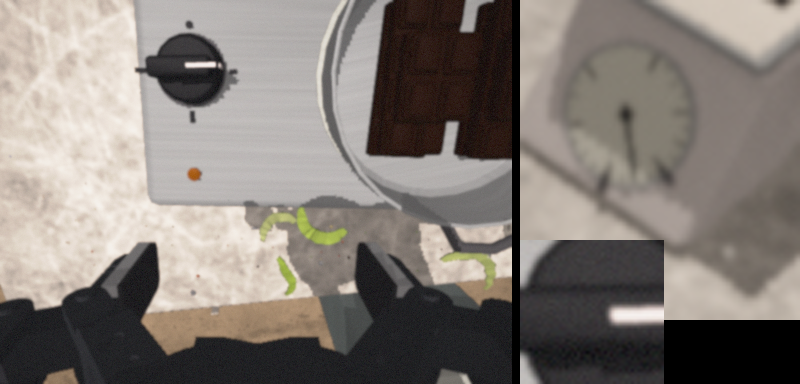

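```bash
python3 -c "
from h import *
print(ctrl.finish_job())"
```

```text
the job is handed in; nothing more can be done
None
```

The job is handed in, and I haven't seen the judge's result: one half bar was added to the scale and the needle stands between the markers, all the other bars are in the pan, and the knob is fully home, turned to the low mark and released.

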